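# Roll a lapping disc on its rim into its storage stand

### The job

Roll the lapping disc that stands on edge on the watchmaker's bench along on its rim, turning it under light fingertips, to the empty wooden stand in front of it, and on over the stand's low front bar until it drops in between the front and rear bars and sits there upright and at rest, like the disc in the other stand. Handle it by the bare metal rim only, never by its grey charged faces, do not press hard on it, and do not drag it, lift it or let it lean or fall over. Leave the other disc and everything else on the bench where it is.

Things in the scene. Friction and masses are not known exactly. Their poses are not given: they have to be found in the camera images.
- lap: The lapping disc to roll: aluminium, 100 mm diameter, bare rim 22 mm wide, 0.36 to 0.56 kg, standing free on its rim. Origin: its centre, 50 mm up. Own y: the disc's axis (level); it rolls at right angles to y. Own z points to a small hole near the rim, at the top at the start. It stays where left on the bench. 6 to 10 N on top of the rim rolls it, 9 to 13 N over the bar; over 22 N spoils it.
- lap_faces: That disc's two charged faces: grey round pads of radius 36 mm, proud of the metal by 1 mm (24 mm over both), not to be touched by the fingers. Bare metal from radius 36 to the rim at 50. Origin and axes: as the disc's. Light fingers astride the top of the rim can turn the disc on the spot about the vertical. Friction 0.45 to 0.72 on bench, bars and fingers.
- stand: The empty stand, fixed. Origin: on the bench right under the seated disc's centre; x runs level from its open mouth to its rear, z up. Two wooden side bars 12 mm high, 31 mm apart from x = -45 to +72 mm, splay in front to a mouth about 66 mm wide at x = -92. The disc starts 162 to 197 mm in front of the origin, within 12 mm of the centre line and turned from it by up to 0.2 rad.
- stand_bar (a point): Middle of the axis of the empty stand's front cross bar, a steel rod 8 mm in diameter along the stand's y, at x = -19.1 mm in the stand's frame and 1.5 mm above the bench (top of the bar 5.5 mm up). A rolling disc meets it when its centre is at x = -42.8 mm and is highest (centre 55.5 mm up) right over it.
- stand_seat (a point): Where the centre of a seated disc lies: 52 mm above the empty stand's origin, axes as the stand's. Once past the front bar the disc runs down and rests on both bars, 2 mm clear of the bench; should it hang on the side bars, a light push on top helps. The rear bar, the same rod, is at x = +46.8 mm, 25 mm up, between two blocks that rise to 37 mm. Nothing above.
- spare: Another disc just like the first, already sitting in a second, equal stand beside the empty one (about 115 to 165 mm away); to be left alone. Origin: its centre.
- oiler: Small amber oil bottle 25 mm wide, 48 mm high, standing in front of the other stand. Origin: centre of its underside.
- dish: White china dish 124 mm across, 16 mm high, on the far side of the bench. Origin: centre of its underside.
- pot: Red cup 60 mm wide, 50 mm high, to the left, beyond the stands. Origin: centre of its underside.
- loupe: Black eye loupe 34 mm wide, 30 mm high, close to the robot. Origin: centre of its underside.
- screwdriver: Small screwdriver 120 mm long lying close to the robot. Origin: under its middle.
- brush: Bench brush 140 mm long lying to the right of the disc. Origin: under its middle.
- watch: Steel wrist watch on its closed bracelet, about 70 by 54 mm, 35 mm high, on the far side. Origin: centre of its underside.

How it is judged:
On the way, in this order (a step that is already met when the one before it is completed fails the run):
1. the disc has rolled along the bench on its rim by more than a quarter turn (it has turned by over 1.8 rad), not been dragged (angle between lap's own z axis and vertical above 1.8 rad and height (world z) of lap below 0.053 m), for 0.05 s.
2. it has gone over the front bar and sits between the bars of the empty stand (x of lap in the frame of stand between -0.005 and 0.005 m and y of lap in the frame of stand between -0.007 and 0.007 m and z of lap in the frame of stand between 0.049 and 0.055 m), for 0.2 s.
At the end, for the whole second after the job is handed in: the disc sits in the empty stand between its front and rear bars: centre within 5 mm along and 7 mm across of the seat, 49 to 55 mm up, upright within 0.1 rad, in line with the stand within 0.15 rad, and at rest (all of step 2 and angle between lap's own y axis and vertical between 1.47 and 1.67 rad and angle between the y axis of lap and the y axis of stand, either way round below 0.15 rad and linear speed of lap below 0.01 m/s and angular speed of lap below 0.15 rad/s); the robot touches nothing.
It fails at once if the disc leans over by more than 0.3 rad, or falls (angle between lap's own y axis and vertical below 1.27 rad or angle between lap's own y axis and vertical above 1.87 rad).
It fails at once if the disc is lifted (its centre rises above 66 mm) (height (world z) of lap above 0.066 m).
It fails at once if the fingers touch a charged face (contact force between the fingers and lap_faces above 1 N).
It fails at once if the fingers press on the disc with more than 22 N (contact force between the fingers and lap above 22 N).
It fails at once if the other disc (by over 6 mm) or one of the other things on the bench (by over 30 mm) is moved (distance of spare from where it was at the start of the episode above 0.006 m or distance of any of oiler, dish, pot, loupe, screwdriver, brush, watch from where it was at the start of the episode above 0.03 m).
It also fails if it takes over 72 s, if anything falls off the work surface, if the arm or the gripper's body presses on something with over 40 N, if the wrist force passes 120 N, or if a joint passes its speed limit or range.

### The arm

A 7-joint arm with a two-finger parallel gripper is mounted at the origin on the work surface. World frame = base frame: x ahead of the robot, y to its left, z up, the work surface at z = 0. Lengths are in m, angles in rad, forces in N, time in s.
With the tool pointing down it reaches from about 0.425 to 0.875 m from the base axis. Payload 4.7 kg.
Tool frame: the origin (TCP) lies midway between the tips of the shut fingers; the grasp point (between the pads) lies 19 mm behind it; z points along the fingers, y is the direction in which the jaws open and shut (so a half turn about z gives the same grasp; the last joint's range is limited). The gripper opens to 87 mm and grips with 3 to 60 N. Pads are 19 mm wide; open, the fingers measure 117 mm over their backs; the gripper's body (75 mm by 190 mm) begins 51 mm behind the grasp point.
Start: joints at [-1.31, 0.321, -0.07, 1.45, 0.023, 1.371, -0.057], TCP at [0.159, 0.63, 0.196] pointing down, gripper open.
Joint ranges: [-2.86, 2.86], [-0.3, 2.09], [-1.38, 1.24], [0.06, 2.45], [-1.56, 4.7], [0.09, 2.05], [-2.69, 2.69]. Speed limits (rad/s): [2.57, 2.57, 3.14, 3.14, 3.14, 3.14, 3.14].

### API

Orientations are given as a rotation vector (axis times angle).
In Python, from bench import ctrl, optics gives the robot as it stands. The module is installed in compiled form; this text tells all that it offers.
- The arm moves only by the tool step_arm, never from a script. Its argument "deltas" is a list of rows, each a list of 7 numbers: the turn, a rotation vector about the tool's x, y, z in degrees, then the shift along the tool's x, y, z in mm, then the finger opening in mm, from 0 to 87. A call has exactly 8 rows; each row is the pose to reach, as a shift and turn from the pose commanded when the call began, along the tool's axes at that moment; what a row does not reach only later rows make up. A row lasts 1/8 s, in which the tool goes at most 62.5 mm and 10.7 degrees, less where a joint would pass 70% of its speed; a pose out of reach is approached as far as the arm can. A call with a gripper value outside its range is refused whole. The fingers move at their own pace and stop on an object; "newtons" is the grip in N (left out, the last holds). Time passes only in rows, so rows that repeat a pose let the fingers close, or fill a call up. It gives the time, the measured TCP pose, the force and the opening at its end, in the units of the state.
- ctrl.get_state(): the state, without advancing time (a new reading comes with each control period).
- optics.get_image(name): name is "scene" or "top"; returns the picture (400x640x3 uint8, red, green, blue); there is no depth.
- optics.get_calibration(name): a dict with "K" (3x3 intrinsics, pixels), "k1" (the pictures are not rectified: a ray, as slopes to the right and down, at radius r is drawn at 1 + k1 r^2 times it, then the intrinsics apply), "R" (3x3) and "t" (3): a world point X has camera coordinates R X + t. Camera axes: x right, y down, z forward; pixel columns grow to the right and rows downward; lengths in m; the calibration is good to about 2 mm. A picture is of the moment at which its call begins. get_calibration takes no time and is no camera call.
- ctrl.close_job(): hands the job in, once; it reports no verdict.
The state is a dict: "time": time; "joint_positions": joint angles; "qd": joint speeds; "joint_torque": joint torques, N m; "position": TCP position; "tool_rot": TCP orientation; "ft_force": force on the tool from outside, world axes, zero at the start; "torque": the same for the moment, N m; "grip_width": opening from 0.0 (shut) to 1.0 (fully open).
Only numpy, scipy, OpenCV 4.12 (cv2) and the standard library are available. Lean on these libraries where they do the work, as an engineer would, in place of code of your own. Each camera call takes 0.05 s, during which the arm holds its last target.

## Working session

There is one attempt and no reset: what is moved stays moved. The work goes in short steps, Python scripts to look and compute and a tool call to move; the robot and the scene stay as the last step left them, time stands still between calls to the robot, and variables do not carry over. Pictures are saved under pics/ and viewed, and the job is handed in when it is done.

Besides the shell and the picture viewer there is one more tool, called after "Emit:" as name([rows], argument=value, ...), one row to a line, values as JSON. step_arm: Moves the arm, as the interface text tells. Its arguments: {"type":"object","properties":{"deltas":{"type":"array"},"newtons":{"type":"number"}},"required":["deltas"]}

```bash
mkdir -p pics
python3 - <<'E'
from bench import ctrl, optics
import cv2, numpy as np
s=ctrl.get_state(); print(s)
for n in ("scene","top"):
    im=optics.get_image(n); cv2.imwrite(f"pics/{n}0.png",im[:,:,::-1]); print(n,optics.get_calibration(n))
E
```

```text
{'time': 0.0, 'joint_positions': array([-1.30989062,  0.32182003, -0.07009414,  1.45168149,  0.02258305,
        1.37079103, -0.05694329]), 'qd': array([-0.00047512,  0.00085024,  0.00025144, -0.00066058,  0.00031066,
        0.00047818,  0.00032064]), 'joint_torque': array([ 1.93524215e-04, -4.91285598e+01, -4.04053247e-01, -3.12533891e+01,
       -6.40400453e-02,  4.38581093e-02,  1.70417215e-04]), 'position': array([0.15869077, 0.62970533, 0.1949603 ]), 'tool_rot': array([-3.86689772e-01, -3.11754412e+00,  2.99450177e-03]), 'ft_force': array([-0.62229142,  0.22449953, -0.13996374]), 'torque': array([0.00717349, 0.00210585, 0.00029884]), 'grip_width': 1.0052323125477576}
scene {'K': array([[368.82826896,   0.        , 316.87788089],
       [  0.        , 368.82826896, 201.15997927],
       [  0.        ,   0.        ,   1.        ]]), 'k1': -0.044892278104379, 'R': array([[ 0.55987913,  0.8285716 , -0.00211321],
       [ 0.55454215, -0.37660559, -0.74205878],
       [-0.61564468,  0.41429136, -0.67033149]]), 't': array([-0.31288725, -0.25945616,  1.15478499])}
top {'K': array([[410.66253228,   0.        , 325.51648724],
       [  0.        , 410.66253228, 192.52885526],
       [  0.        ,   0.        ,   1.        ]]), 'k1': -0.07257131650802372, 'R': array([[-0.01024018, -0.99991495, -0.00807655],
       [-0.99257718,  0.01114322, -0.12110477],
       [ 0.12118447,  0.00677647, -0.99260687]]), 't': array([0.03348924, 0.54120898, 1.0178957 ])}
```

View pics/scene0.png

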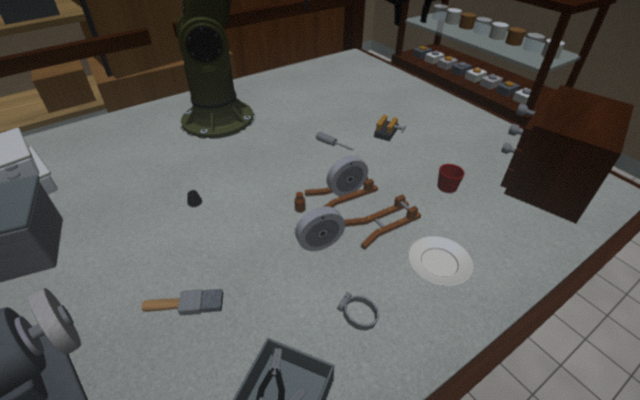

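View pics/top0.png

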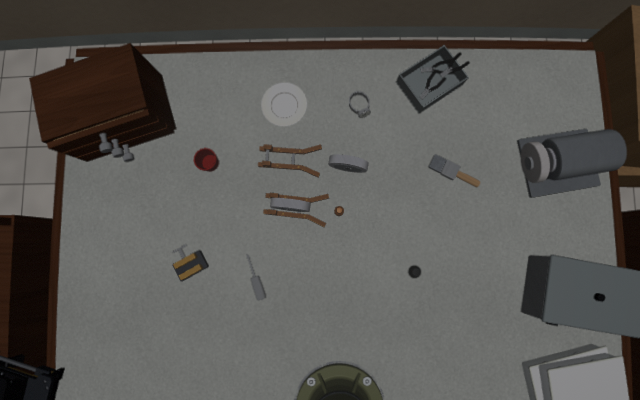

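```bash
cat > h.py <<'E'
import numpy as np, cv2
from bench import ctrl, optics
def ray(name,uv):
    c=optics.get_calibration(name);K=c["K"];k1=c["k1"]
    uv=np.atleast_2d(np.asarray(uv,float))
    p=cv2.undistortPoints(uv.reshape(-1,1,2),K,np.array([k1,0,0,0,0.])).reshape(-1,2)
    R=np.array(c["R"]);t=np.array(c["t"])
    d=np.c_[p,np.ones(len(p))]@R
    return -R.T@t,d
def onplane(name,uv,z):
    o,d=ray(name,uv); s=(z-o[2])/d[:,2]; return o+d*s[:,None]
def proj(name,X):
    c=optics.get_calibration(name)
    r,_=cv2.Rodrigues(np.array(c["R"]))
    return cv2.projectPoints(np.atleast_2d(np.asarray(X,float)),r,np.array(c["t"]),c["K"],np.array([c["k1"],0,0,0,0.]))[0].reshape(-1,2)
def tri(uv1,uv2):
    o1,d1=ray("top",uv1);o2,d2=ray("scene",uv2)
    d1=d1[0];d2=d2[0]
    A=np.c_[d1,-d2]; s=np.linalg.lstsq(A,o2-o1,rcond=None)[0]
    p=o1+d1*s[0];q=o2+d2*s[1]; return (p+q)/2,np.linalg.norm(p-q)
E
python3 - <<'E'
import cv2
a=cv2.imread("pics/top0.png")[130:235,250:390]; cv2.imwrite("pics/topc.png",cv2.resize(a,None,fx=5.6,fy=5.6,interpolation=cv2.INTER_CUBIC))
a=cv2.imread("pics/scene0.png")[140:260,285:430]; cv2.imwrite("pics/scc.png",cv2.resize(a,None,fx=5,fy=5,interpolation=cv2.INTER_CUBIC))
E
```

```text
(no output)
```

View pics/topc.png

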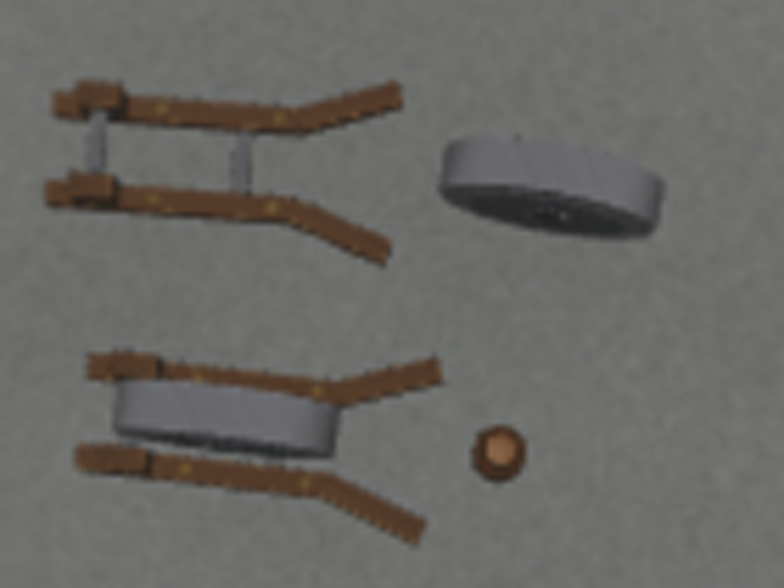

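View pics/scc.png

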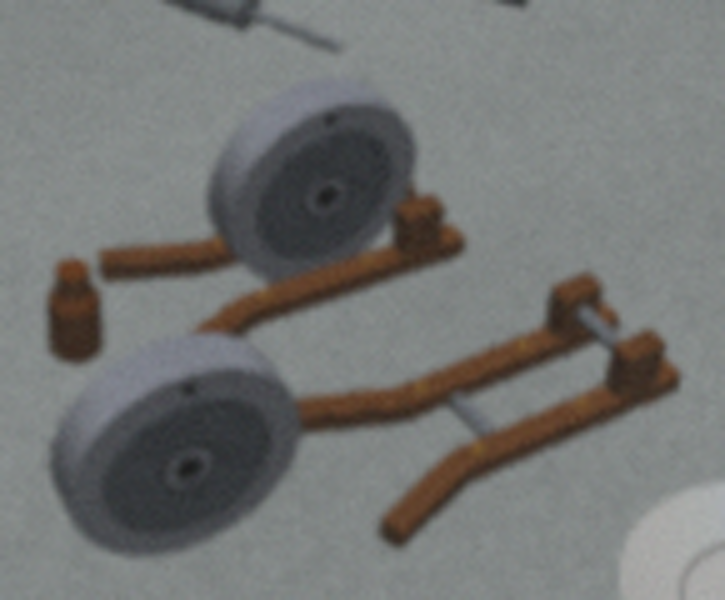

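Run:
```python
from h import *
for n in("top","scene"):
    print(n,ray(n,[[320,200]])[0])
im=cv2.imread("pics/top0.png"); hsv=cv2.cvtColor(im,cv2.COLOR_BGR2HSV)
m=cv2.inRange(hsv,(3,90,40),(20,255,255))
sub=np.zeros_like(m); sub[135:235,255:350]=m[135:235,255:350]
n,l,st,c=cv2.connectedComponentsWithStats(sub)
for i in range(1,n):
    if st[i,4]>40:
        ys,xs=np.where(l==i); P=onplane("top",np.c_[xs,ys],0.012)
        print(i,st[i])
        # long straight part
        v,u=P[:,1],P[:,0]
        x0,x1=st[i,0],st[i,0]+st[i,2]
        # centroid per col
        for k in range(x0,x1,4):
            s=xs==k
            if s.any(): print(k, ys[s].min(),ys[s].max(),onplane("top",[[k,ys[s].min()-.5],[k,ys[s].max()+.5]],0.012)[:,:2].round(4).tolist())
f=lambda a:[250+(a[0]+.5)/5.6-.5,130+(a[1]+.5)/5.6-.5]
g=lambda a:[285+(a[0]+.5)/5-.5,140+(a[1]+.5)/5-.5]
print("front bar",onplane("top",[f((242,135)),f((239,190))],0.0055))
print("rear bar",onplane("top",[f((97,120)),f((95,172))],0.029))
print("fb scene",onplane("scene",[g((455,400)),g((487,430))],0.0055))
print("rb scene",onplane("scene",[g((585,315)),g((612,342))],0.029))
print("kinks",onplane("top",[f((300,122)),f((285,205))],0.012))
print("hub scene",onplane("scene",[g((189,467)),g((326,196))],0.05))
print("hole",onplane("scene",[g((189,388))],0.092))
print("hub top",onplane("top",[f((560,215))],0.05))
```

```text
top [0.41418147 0.02055784 1.07618373]
scene [ 1.02999564 -0.31688059  0.58089582]
1 [260 145  62   9 240]
260 147 149 [[0.6693, 0.2007], [0.6611, 0.2006]]
264 145 150 [[0.6746, 0.1901], [0.6583, 0.1899]]
268 145 148 [[0.6744, 0.1794], [0.6636, 0.1793]]
272 148 150 [[0.6661, 0.1687], [0.658, 0.1686]]
276 148 151 [[0.666, 0.158], [0.6551, 0.1579]]
280 148 151 [[0.6658, 0.1474], [0.655, 0.1473]]
284 148 151 [[0.6657, 0.1367], [0.6548, 0.1367]]
288 149 152 [[0.6628, 0.1261], [0.652, 0.1261]]
292 149 152 [[0.6627, 0.1155], [0.6518, 0.1154]]
296 149 152 [[0.6625, 0.1048], [0.6517, 0.1048]]
300 149 152 [[0.6624, 0.0942], [0.6516, 0.0942]]
304 149 152 [[0.6622, 0.0836], [0.6514, 0.0837]]
308 148 151 [[0.6648, 0.073], [0.654, 0.0731]]
312 147 150 [[0.6674, 0.0624], [0.6566, 0.0624]]
316 146 149 [[0.67, 0.0518], [0.6591, 0.0518]]
320 145 148 [[0.6726, 0.0411], [0.6617, 0.0412]]
2 [258 161  62  16 251]
258 163 164 [[0.6261, 0.2055], [0.6207, 0.2055]]
262 162 166 [[0.6286, 0.1949], [0.6152, 0.1948]]
266 161 166 [[0.6312, 0.1843], [0.6151, 0.1842]]
270 163 164 [[0.6257, 0.1737], [0.6203, 0.1736]
[... 2249 characters left out ...]
4662, 0.0533]]
320 221 224 [[0.4713, 0.0429], [0.4609, 0.043]]
324 223 225 [[0.466, 0.0325], [0.4582, 0.0326]]
front bar [[0.65000977 0.11388094 0.0055    ]
 [0.62343528 0.11529495 0.0055    ]]
rear bar [[0.65288837 0.17954668 0.029     ]
 [0.62821914 0.18025912 0.029     ]]
fb scene [[0.6246476  0.11195291 0.0055    ]
 [0.64651398 0.11135788 0.0055    ]]
rb scene [[0.63305676 0.17757264 0.029     ]
 [0.65261459 0.17508088 0.029     ]]
kinks [[0.65449346 0.08586695 0.012     ]
 [0.61471765 0.09304827 0.012     ]]
hub scene [[ 0.62565314 -0.03194763  0.05      ]
 [ 0.52136274  0.11693888  0.05      ]]
hole [[ 0.62424467 -0.03138092  0.092     ]]
hub top [[ 0.6014896  -0.03412637  0.05      ]]
```

Run:
```python
from h import *
im=cv2.imread("pics/scene0.png"); g=cv2.cvtColor(im,cv2.COLOR_BGR2GRAY)
cv2.imwrite("pics/d.png",cv2.resize(im[200:256,290:350],None,fx=10,fy=10,interpolation=cv2.INTER_CUBIC))
print(g[228:240:1,298:345:2])
gt=cv2.cvtColor(cv2.imread("pics/top0.png"),cv2.COLOR_BGR2GRAY)
print(gt[150:176,324:372:3])
cv2.imwrite("pics/d2.png",cv2.resize(cv2.imread("pics/top0.png")[148:178,320:375],None,fx=14,fy=14,interpolation=cv2.INTER_CUBIC))
```

```text
[[ 94 105 104  78  74  75  68  57  56  48  49  53  51  50  48  53  52  56
   54  56  54  75  70  96]
 [ 92 103  96  74  75  72  62  54  56  54  52  48  56  57  51  51  55  50
   55  51  57  75  73 105]
 [ 90  99  85  79  77  65  57  55  50  52  51  59  63  69  67  50  50  50
   51  52  57  74  74 112]
 [ 89  96  78  79  76  62  56  50  53  53  56  62  56  57  69  51  50  52
   55  52  69  78  76 119]
 [ 88  89  77  75  75  59  57  56  55  54  54  67  42  45  68  51  51  55
   54  50  66  70  82 123]
 [ 80  83  77  76  67  57  55  58  57  57  61  60  30  40  66  55  54  53
   51  59  67  75  88 124]
 [ 78  83  77  76  65  55  57  56  60  50  63  53  35  49  62  56  57  58
   56  63  70  77 107 130]
 [ 76  79  78  78  58  55  57  58  57  52  64  61  49  56  55  55  52  55
   56  62  74  83 117 127]
 [ 73  76  76  72  56  58  55  55  55  53  63  66  57  59  53  53  55  56
   55  72  74  98 125 128]
 [ 71  76  77  75  58  53  55  55  54  56  53  63  55  52  54  56  57  54
   62  75  80 113 129 133]
 [ 67  75  77  75  56  56  53  54  54  55  50  54  54  50  56  57  55  56
   68  73  87 12
[... 1155 characters left out ...]
  61  76 106 109 100  80 109]
 [107 106  81  52  41  42  42  43  44  50  59  70 106  97  78 111]
 [106 106 108  70  42  42  41  45  53  44  49  59  72  95  76 111]
 [107 108 110 106  58  42  40  39  37  53  44  50  54  69  74 109]
 [110 107 109 109 104  67  45  42  38  47  43  43  50  55  71 111]
 [109 105 108 109 110 107  80  50  42  41  42  43  43  53  64 112]
 [106 104 108 109 107 112 109  92  68  54  46  44  48  55  83 111]
 [107 108 111 108 106 108 109 108 106 104  81  71  69  80 105 112]
 [109 108 111 110 108 110 107 108 108 106 109 105 103 107 107 112]
 [108 108 108 111 109 108 106 111 104 106 109 108 105 112 109 110]
 [111 107 108 110 108 107 108 108 107 109 108 111 107 111 111 110]]
```

View pics/d.png

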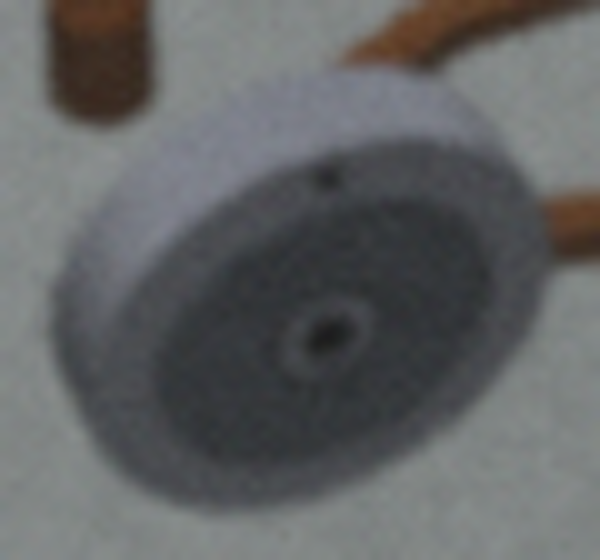

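View pics/d2.png

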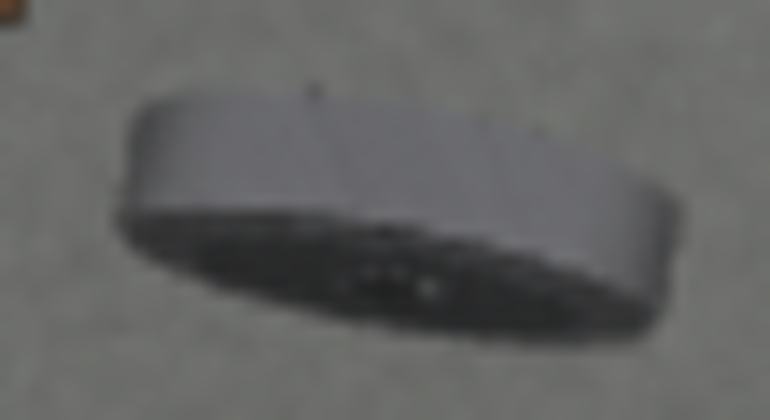

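```bash
cat >> h.py <<'E'
from scipy.optimize import least_squares
def pad_pose(im_rgb, seed, box, thr=64, r=0.036, off=0.012, sgn=1):
    """vertical plane pose of pad: contour points -> circle on plane (cx,cy,yaw)"""
    g=cv2.cvtColor(im_rgb,cv2.COLOR_RGB2GRAY); g=cv2.resize(cv2.GaussianBlur(g,(3,3),0),None,fx=4,fy=4,interpolation=cv2.INTER_CUBIC)
    m=np.zeros_like(g); x0,y0,x1,y1=[4*b for b in box]; m[y0:y1,x0:x1]=(g[y0:y1,x0:x1]<thr)*255
    m=cv2.morphologyEx(m,cv2.MORPH_OPEN,np.ones((7,7)))
    cs,_=cv2.findContours(m,cv2.RETR_EXTERNAL,cv2.CHAIN_APPROX_NONE)
    c=max(cs,key=cv2.contourArea); c=cv2.convexHull(c).reshape(-1,2)
    el=cv2.fitEllipse(c)
    th=np.linspace(0,2*np.pi,60,endpoint=False); a=np.deg2rad(el[2])
    P=np.array(el[0])+np.c_[np.cos(th)*el[1][0]/2*np.cos(a)-np.sin(th)*el[1][1]/2*np.sin(a),np.cos(th)*el[1][0]/2*np.sin(a)+np.sin(th)*el[1][1]/2*np.cos(a)]
    uv=(P+.5)/4-.5
    o,d=ray("scene",uv)
    def f(p,full=False):
        cx,cy,cz,yaw,rr=p; n=np.array([np.cos(yaw),np.sin(yaw),0]); c0=np.array([cx,cy,cz])
        s=((c0-o)@n)/(d@n); X=o+d*s[:,None]-c0
        return np.r_[np.linalg.norm(X,axis=1)-rr]*1000
    def f2(q): return f([q[0],q[1],0.05+off*0,q[2],q[3]])
    best=None
    s=least_squares(f2,[0.62,0.0,0.0,r]); 
    return s.x, np.sqrt(np.mean(s.fun**2)), el, uv
E
python3 - <<'E'
from h import *
im=cv2.cvtColor(cv2.imread("pics/scene0.png"),cv2.COLOR_BGR2RGB)
for thr in (60,63,66):
    x,e,el,uv=pad_pose(im,None,(294,205,346,255),thr=thr)
    n=np.array([np.cos(x[2]),np.sin(x[2])])
    print(thr,x.round(4),e, "centre",(x[:2]-0.012*n).round(4),np.array(el[0])/4)
    x,e,el,uv=pad_pose(im,None,(327,158,370,195),thr=thr)
    n=np.array([np.cos(x[2]),np.sin(x[2])])
    print("spare",thr,x.round(4),e, "centre",(x[:2]-0.012*n).round(4))
f=lambda a:[320+(a[0]+.5)/14-.5,148+(a[1]+.5)/14-.5]
N=onplane("top",[f((120,218)),f((655,322))],0.05); F=onplane("top",[f((132,125)),f((682,205))],0.05)
for q in(N,F): d=q[0]-q[1]; print(q, np.hypot(*d[:2]), np.arctan2(d[0],d[1]))
m=(N+F)/2; print(m.mean(0));
E
```

```text
60 [ 0.6255 -0.0319 -0.1898  0.034 ] 0.4922972460890782 centre [ 0.6137 -0.0297] [322.5222168 233.0302887]
spare 60 [ 1.1892 -0.6671  0.4266  0.6556] 1.1102230246251565e-13 centre [ 1.1782 -0.672 ]
63 [ 0.6257 -0.0321 -0.1991  0.0351] 0.262181382817715 centre [ 0.6139 -0.0297] [322.51034546 233.0897522 ]
spare 63 [ 1.2104 -0.6866  0.454   0.6716] 0.0 centre [ 1.1996 -0.6918]
66 [ 0.6236 -0.0308 -0.178   0.038 ] 1.6076110641545074 centre [ 0.6118 -0.0287] [322.38653564 232.07104492]
spare 66 [ 1.2273 -0.7022  0.4732  0.685 ] 0.0 centre [ 1.2166 -0.7077]
[[ 0.61468729  0.02021108  0.05      ]
 [ 0.59445232 -0.07642114  0.05      ]] 0.09872811305942077 0.20641930232924346
[[ 0.63186336  0.01783842  0.05      ]
 [ 0.61594118 -0.0818248   0.05      ]] 0.10092706648456841 0.15842106266411568
[ 0.61423604 -0.03004911  0.05      ]
```

Run:
```python
from h import *
im=cv2.imread("pics/top0.png").astype(float); s=im[:,:,2]-im[:,:,0]  # redness
def edge(cols,r0,r1,lo=True,thr=None):
    out=[]
    for c in cols:
        p=s[r0:r1,c]; k=p.argmax(); bg=np.median(np.r_[p[:2],p[-2:]]); t=(p[k]+bg)/2
        i=k
        if lo:
            while p[i-1]>t: i-=1
            e=i-1+(t-p[i-1])/(p[i]-p[i-1])
        else:
            while p[i+1]>t: i+=1
            e=i+(p[i]-t)/(p[i]-p[i+1])
        out.append((c,r0+e))
    return np.array(out)
cols=np.array(range(275,301))
def fit(P):
    a=np.polyfit(P[:,1],P[:,0],1); r=P[:,0]-np.polyval(a,P[:,1]); k=abs(r)<.002
    a=np.polyfit(P[k,1],P[k,0],1);return a,np.polyval(a,[0.1332,-0.03,.05]).round(4),r.std()
print("U outer top",fit(onplane("top",edge(cols,142,158,True),0.012)))
print("U inner bottom",fit(onplane("top",edge(cols,142,158,False),0.0)))
print("L inner top",fit(onplane("top",edge(cols,158,174,True),0.012)))
print("L outer bottom",fit(onplane("top",edge(cols,158,174,False),0.0)))
cols=np.array(range(280,306))
print("spare stand L inner", fit(onplane("top",edge(cols,205,222,True),0.012)))
print("spare stand L outer bot", fit(onplane("top",edge(cols,205,222,False),0.0)))
```

```text
U outer top (array([0.08646429, 0.65381779]), array([0.6653, 0.6512, 0.6581]), np.float64(0.0003924524875005749))
U inner bottom (array([0.08001153, 0.64548155]), array([0.6561, 0.6431, 0.6495]), np.float64(0.00043268400854261585))
L inner top (array([0.09358485, 0.60970433]), array([0.6222, 0.6069, 0.6144]), np.float64(0.0003166444498819932))
L outer bottom (array([0.07950251, 0.60196359]), array([0.6126, 0.5996, 0.6059]), np.float64(0.0004662045616848973))
spare stand L inner (array([0.12717559, 0.47895773]), array([0.4959, 0.4751, 0.4853]), np.float64(0.00037784579179761144))
spare stand L outer bot (array([0.12872559, 0.46769575]), array([0.4848, 0.4638, 0.4741]), np.float64(0.00031733002712734383))
```

```bash
cat >> h.py <<'E'
from scipy.spatial.transform import Rotation as Ro
def Rdown(alpha):
    y=np.array([np.cos(alpha),np.sin(alpha),0]); z=np.array([0,0,-1.]); x=np.cross(y,z)
    return np.c_[x,y,z]
def rel(pos,alpha,st=None):
    st=st or ctrl.get_state()
    R0=Ro.from_rotvec(st["tool_rot"]).as_matrix()
    d=R0.T@(np.array(pos)-st["position"])*1000
    rv=np.rad2deg(Ro.from_matrix(R0.T@Rdown(alpha)).as_rotvec())
    return rv.round(2),d.round(1)
def stt():
    s=ctrl.get_state(); R0=Ro.from_rotvec(s["tool_rot"]).as_matrix()
    print("t",round(s["time"],2),"p",(s["position"]*1000).round(2),"F",s["ft_force"].round(2),"w",round(s["grip_width"]*87,1),"yang",round(np.arctan2(R0[1,1],R0[0,1]),4),"zax",R0[:,2].round(4)); return s
PHI=0.083; SEAT=np.array([.639,.1332]); S=np.array([np.sin(PHI),np.cos(PHI)]); T=np.array([-np.cos(PHI),np.sin(PHI)])
def tostand(p): d=np.array(p)[:2]-SEAT; return np.array([d@S,d@T])
def fromstand(x,y): return SEAT+x*S+y*T
E
python3 -c "
from h import *
stt(); print(rel([.614,-.03,.17],-.19), tostand([.614,-.03]))"
```

```text
t 0.1 p [158.72 629.75 195.07] F [ 1.39 -0.13  0.22] w 87.2 yang 1.324 zax [-3.0e-04 -1.7e-03 -1.0e+00]
(array([-8.000e-02,  8.000e-02,  8.675e+01]), array([-602.6, -528.5,   26.1])) [-0.1647108   0.01138388]
```

Emit:
step_arm([
  [0,0,5,-36,-32,0,60],
  [0,0,10,-73,-64,0,45],
  [0,0,16,-111,-97,0,45],
  [0,0,22,-149,-130,0,45],
  [0,0,28,-187,-164,0,45],
  [0,0,34,-226,-198,0,45],
  [0,0,40,-264,-231,0,45],
  [0,0,45,-300,-263,0,45],
], newtons=5)

```text
time: 1.1
position: [0.3862, 0.3002, 0.1958]
tool_rot: [-1.555, -2.73, 0.0]
ft_force: [0.2, -0.5, -0.2]
grip_width: 0.519
```

```bash
python3 -c "
from h import *
stt(); print(rel([.614,-.03,.13],-.19))"
```

```text
t 1.1 p [386.17 300.2  195.83] F [ 0.16 -0.46 -0.19] w 45.1 yang 0.5352 zax [-1.e-04 -1.e-04 -1.e+00]
(array([-1.000e-02,  0.000e+00,  4.155e+01]), array([-400.2,   27.6,   65.8]))
```

Emit:
step_arm([
  [0,0,5,-48,3,0,45],
  [0,0,10,-98,7,5,45],
  [0,0,16,-150,10,15,45],
  [0,0,22,-202,14,25,45],
  [0,0,28,-254,18,35,45],
  [0,0,34,-306,21,45,45],
  [0,0,39,-358,25,55,45],
  [0,0,41.5,-400,28,60,45],
])

```text
time: 2.1
position: [0.615, -0.0291, 0.1351]
tool_rot: [-2.421, -2.002, 0.002]
ft_force: [-0.4, 0.1, -0.9]
grip_width: 0.516
```

Run:
```python
from h import *
s=stt(); print(rel([.614,-.03,.130],-.19,s))
for n in ("scene","top"):
    im=optics.get_image(n); cv2.imwrite(f"pics/{n}1.png",im[:,:,::-1])
a=cv2.imread("pics/top1.png")[130:235,250:390]; cv2.imwrite("pics/t1.png",cv2.resize(a,None,fx=5,fy=5,interpolation=cv2.INTER_CUBIC))
a=cv2.imread("pics/scene1.png")[130:260,265:425]; cv2.imwrite("pics/s1.png",cv2.resize(a,None,fx=4.5,fy=4.5,interpolation=cv2.INTER_CUBIC))
```

```text
t 2.1 p [614.97 -29.1  135.05] F [-0.36  0.12 -0.92] w 44.9 yang -0.1886 zax [-1.2e-03 -6.0e-04 -1.0e+00]
(array([-0.06,  0.05,  0.08]), array([-1.1, -0.8,  5.1]))
```

View pics/t1.png

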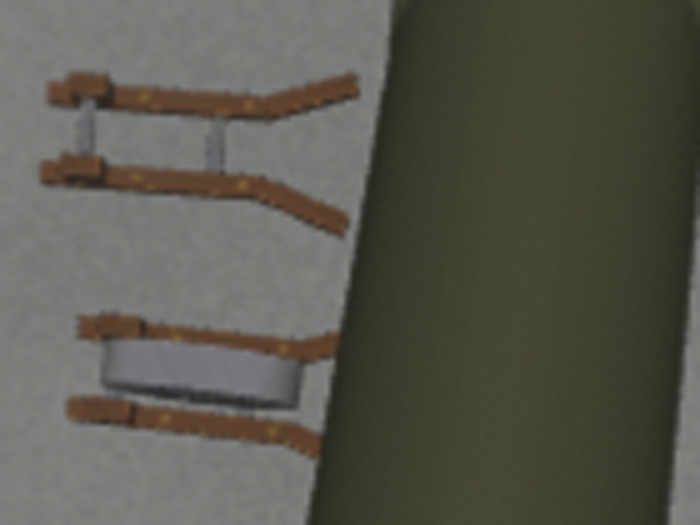

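View pics/s1.png

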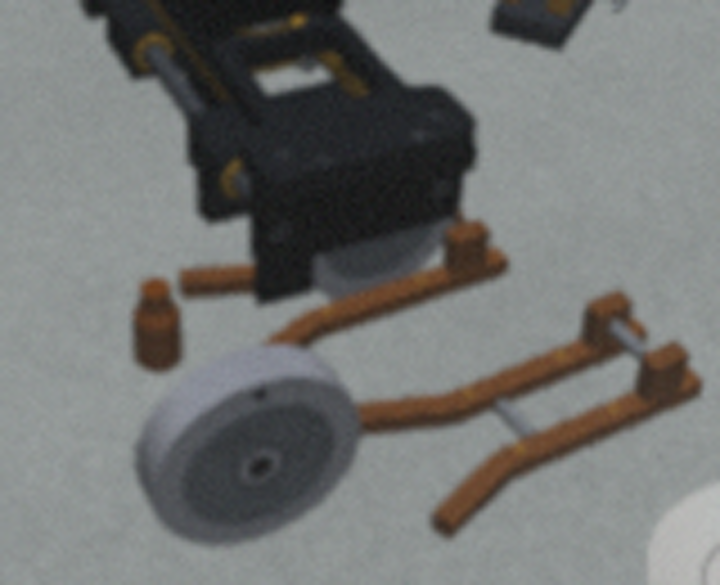

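```bash
python3 -c "
from h import *
n=np.array([np.cos(.19),-np.sin(.19),0])
p=np.array([.615,-.029,.135])
uv=proj('scene',[p,p+.0225*n,p-.0225*n,p+.0375*n]); print((uv-[265,130])*4.5, uv)
print(proj('top',[p]))
"
```

```text
[[251.00352166 301.32521279]
 [273.7246267  335.81061972]
 [229.29503795 268.37909652]
 [289.46817656 359.70718923]] [[320.77856037 196.9611584 ]
 [325.82769482 204.62458216]
 [315.95445288 189.63979923]
 [329.32626146 209.93493094]]
[[349.11046703 155.74611104]]
```

Run:
```python
from h import *
im=cv2.imread("pics/scene1.png")
uv=proj('scene',[[.615,-.029,.135]])[0]
a=cv2.resize(im[100:215,270:385],None,fx=6,fy=6,interpolation=cv2.INTER_CUBIC)
a=cv2.convertScaleAbs(a,alpha=2.2,beta=10)
n=np.array([np.cos(.19),-np.sin(.19),0])
p=np.array([.615,-.029,.135])
for q,c in((p,(0,0,255)),(p+.0225*n,(0,255,0)),(p-.0225*n,(255,0,0)),(p+.0375*n,(0,255,255))):
    u=(proj('scene',[q])[0]-[270,100])*6; cv2.circle(a,(int(u[0]),int(u[1])),5,c,-1)
cv2.imwrite("pics/z1.png",a[:590])
```

```text
(no output)
```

View pics/z1.png

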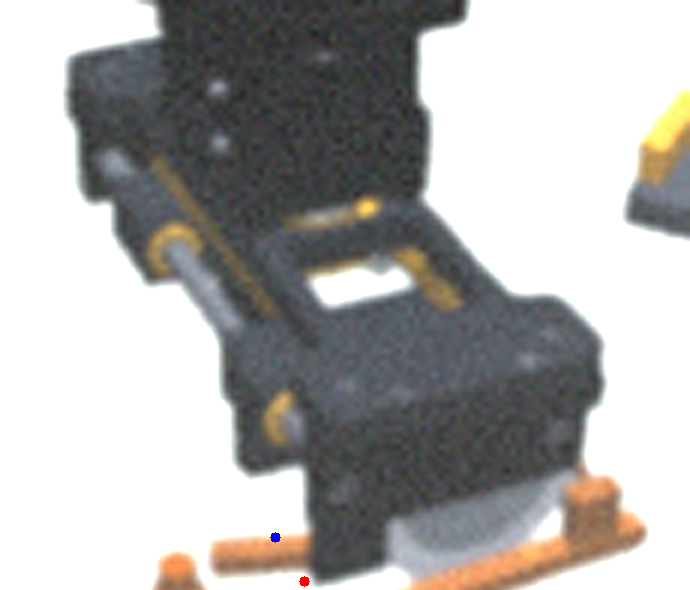

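Run:
```python
from h import *
im=cv2.imread("pics/scene1.png")
a=cv2.resize(im[175:245,285:365],None,fx=9,fy=8.5,interpolation=cv2.INTER_CUBIC)
a=cv2.convertScaleAbs(a,alpha=1.4)
cv2.imwrite("pics/z2.png",a[:598])
p=np.array([.615,-.029,.135]); print(proj('scene',[p,p+[0,0,.01]]))
```

```text
[[320.77856037 196.9611584 ]
 [320.80601113 192.81551202]]
```

View pics/z2.png

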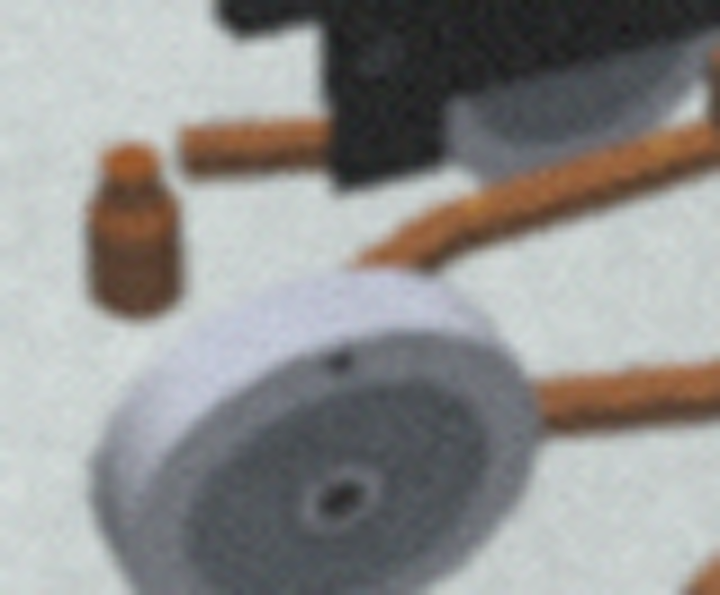

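Run:
```python
from h import *
p=np.array([.615,-.029,.135]); n=np.array([np.cos(.19),-np.sin(.19),0]); h=np.array([np.sin(.19),np.cos(.19),0])
for dz in (.07,.1,):
  print(dz,proj('scene',[p+.095*n+s*.0375*h+[0,0,dz] for s in(-1,1)]))
print("finger outer bottom",proj('scene',[p+.0375*n+s*.0095*h for s in(-1,1)]),proj('scene',[p+.0375*n+s*.0095*h+[0,0,.03] for s in(-1,1)]))
```

```text
0.07 [[323.48127205 207.0629728 ]
 [367.58960669 194.04148653]]
0.1 [[323.68725232 191.82018931]
 [369.38170741 178.94289545]]
finger outer bottom [[324.38780219 211.41205865]
 [334.22230104 208.47027478]] [[324.59221578 198.60898055]
 [334.73829247 195.68636619]]
```

Run:
```python
from h import *
p=np.array([.1587,.6297,.195]); y=np.array([np.cos(1.324),np.sin(1.324),0]); x=np.array([-y[1],y[0],0])*-1
print(proj('top',[p,p+.05*y,p-.05*y,p+.095*y+[0,0,.1],p-.095*y+[0,0,.1]]))
im=cv2.imread("pics/top0.png"); cv2.imwrite("pics/z3.png",cv2.convertScaleAbs(cv2.resize(im[300:400,0:130],None,fx=5.5,fy=5.5,interpolation=cv2.INTER_CUBIC),alpha=2))
cv2.imwrite("pics/z4.png",cv2.imread("pics/scene1.png"))
```

```text
[[ 49.68675862 361.46633752]
 [ 29.53149401 354.92076668]
 [ 70.28976078 368.01155468]
 [-24.0020088  360.58067494]
 [ 60.28098712 389.43275897]]
```

View pics/z3.png

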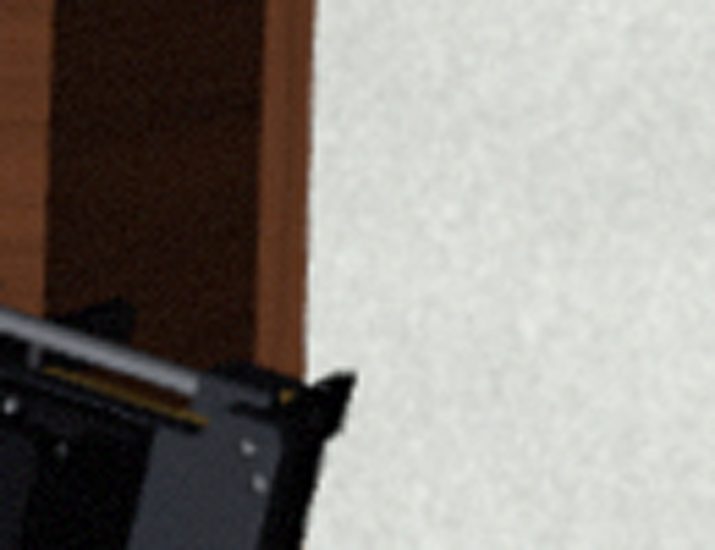

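View pics/z4.png

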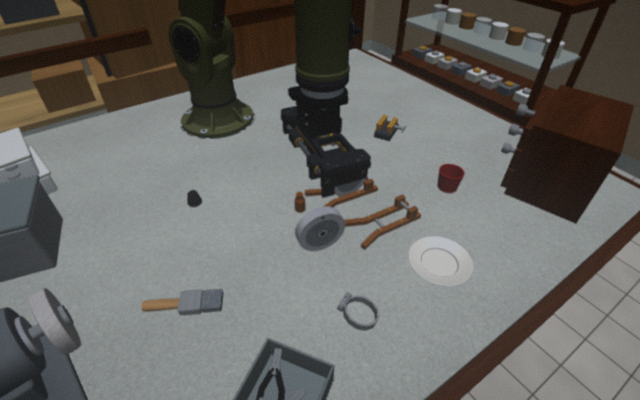

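Emit:
step_arm([
  [0,0,0,0,0,4,0],
  [0,0,0,0,0,8,0],
  [0,0,0,0,0,12,0],
  [0,0,0,0,0,16,0],
  [0,0,0,0,0,20,0],
  [0,0,0,0,0,24,0],
  [0,0,0,0,0,24,0],
  [0,0,0,0,0,24,0],
], newtons=20)

```text
time: 3.2
position: [0.6148, -0.027, 0.1121]
tool_rot: [2.418, 2.006, 0.0]
ft_force: [-1.1, -0.3, 0.0]
grip_width: 0.009
```

```bash
cat >> h.py <<'E'
def snap(tag,box=(265,150,425,260),f=4.8,n="scene"):
    im=optics.get_image(n); cv2.imwrite(f"pics/{n}{tag}.png",im[:,:,::-1])
    a=im[box[1]:box[3],box[0]:box[2],::-1]
    cv2.imwrite(f"pics/c{n}{tag}.png",cv2.convertScaleAbs(cv2.resize(a,None,fx=f,fy=f,interpolation=cv2.INTER_CUBIC),alpha=1.5))
    return im
E
python3 - <<'E'
from h import *
stt(); snap(2)
p=ctrl.get_state()["position"]; print(proj("scene",[p,p+[0,0,.03]]))
E
```

```text
t 3.2 p [614.82 -27.   112.13] F [-1.13 -0.32  0.01] w 0.8 yang -0.1857 zax [ 2.e-04  0.e+00 -1.e+00]
[[321.51493719 205.66581022]
 [321.61920659 193.54086278]]
```

View pics/cscene2.png

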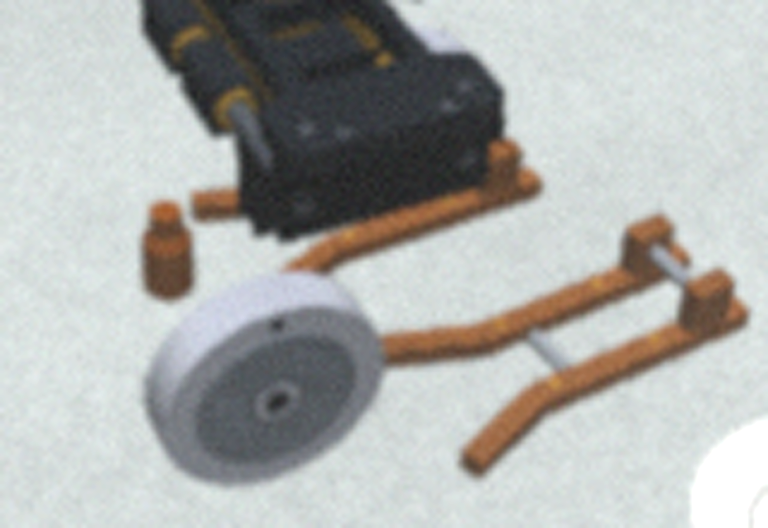

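```bash
python3 -c "
from h import *
print(rel([.6113,-.0437,.103],-.19))"
```

```text
(array([ 0.02, -0.01,  0.24]), array([-17. ,  -0.4,   9.2]))
```

Emit:
step_arm([
  [0,0,0.2,-8,0,3,0],
  [0,0,0.2,-17,0,5,0],
  [0,0,0.2,-17,0,6,0],
  [0,0,0.2,-17,0,7,0],
  [0,0,0.2,-17,0,8,0],
  [0,0,0.2,-17,0,9,0],
  [0,0,0.2,-17,0,9.5,0],
  [0,0,0.2,-17,0,10,0],
])

```text
time: 4.25
position: [0.6116, -0.0436, 0.102]
tool_rot: [2.421, 2.002, 0.0]
ft_force: [-0.4, 0.6, 0.4]
grip_width: 0.007
```

Run:
```python
from h import *
stt(); snap(3)
```

```text
t 4.25 p [611.61 -43.61 102.05] F [-0.44  0.63  0.42] w 0.6 yang -0.189 zax [ 1.e-04  1.e-04 -1.e+00]
```

View pics/cscene3.png

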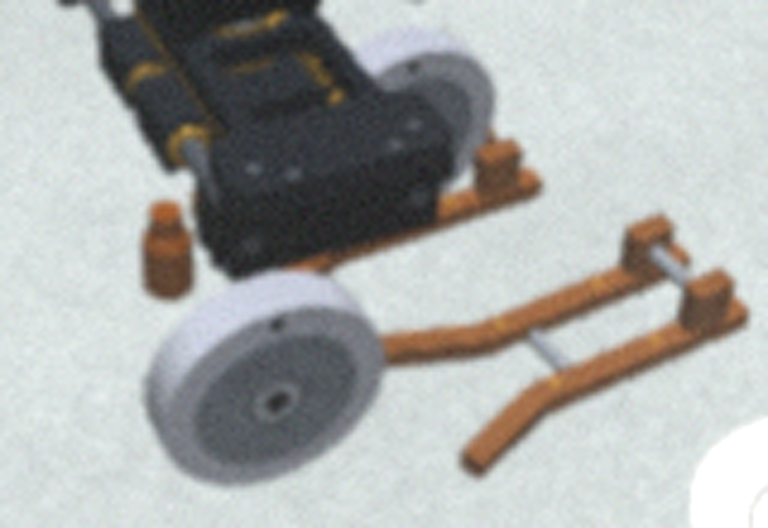

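Emit:
step_arm([
  [0,0,0,0,0,0.5,0],
  [0,0,0,0,0,1,0],
  [0,0,0,0,0,1.5,0],
  [0,0,0,0,0,2,0],
  [0,0,0,0,0,2.5,0],
  [0,0,0,0,0,3,0],
  [0,0,0,0,0,3,0],
  [0,0,0,0,0,3,0],
])

```text
time: 5.3
position: [0.6116, -0.0437, 0.0991]
tool_rot: [2.421, 2.002, 0.0]
ft_force: [-0.3, -0.3, -0.3]
grip_width: 0.007
```

Run:
```python
from h import *
stt()
```

```text
t 5.3 p [611.6  -43.73  99.08] F [-0.3  -0.28 -0.28] w 0.6 yang -0.1892 zax [ 1.e-04  0.e+00 -1.e+00]
```

Emit:
step_arm([
  [0,0,0,0,0,0.7,0],
  [0,0,0,0,0,1.4,0],
  [0,0,0,0,0,2.1,0],
  [0,0,0,0,0,2.8,0],
  [0,0,0,0,0,3.5,0],
  [0,0,0,0,0,4,0],
  [0,0,0,0,0,4,0],
  [0,0,0,0,0,4,0],
])

```text
time: 6.3
position: [0.6116, -0.0437, 0.0951]
tool_rot: [2.421, 2.002, 0.0]
ft_force: [-0.1, 0.6, -0.1]
grip_width: 0.003
```

Run:
```python
from h import *
stt(); snap(4,(285,180,355,250),8.5)
```

```text
t 6.3 p [611.6  -43.69  95.08] F [-0.12  0.6  -0.1 ] w 0.3 yang -0.1892 zax [ 1.e-04  1.e-04 -1.e+00]
```

View pics/cscene4.png

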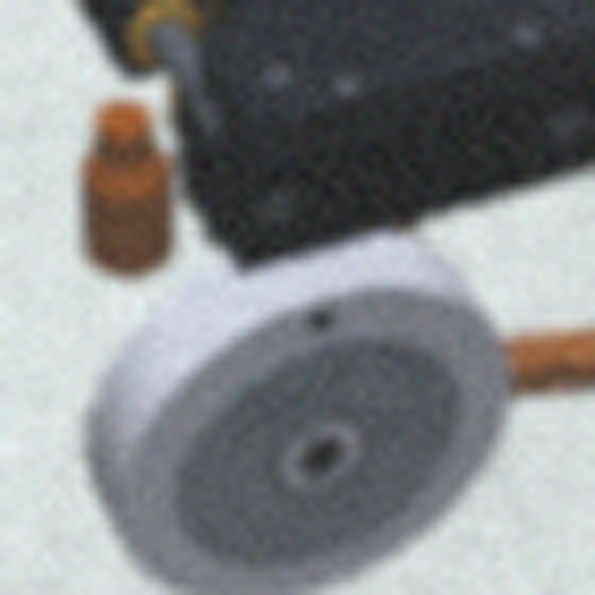

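Run:
```python
from h import *
p=np.array([.6116,-.0437,.0951]); n=np.array([np.cos(.19),-np.sin(.19),0]); h=np.array([np.sin(.19),np.cos(.19),0])
for a in (.095,.06,.03):
 for dz in (.07,.1):
  print(a,dz,proj('scene',[p+a*n+s*.0375*h+[0,0,dz] for s in(-1,1)]).round(1).tolist())
print(proj('scene',[p+.015*n-.0095*h,p+.015*n+.0095*h,p]).round(1))
```

```text
0.095 0.07 [[314.2, 228.2], [357.0, 214.9]]
0.095 0.1 [[314.1, 214.4], [358.4, 201.1]]
0.06 0.07 [[305.8, 213.8], [347.3, 201.5]]
0.06 0.1 [[305.4, 200.1], [348.2, 187.9]]
0.03 0.07 [[299.2, 202.4], [339.5, 190.9]]
0.03 0.1 [[298.5, 188.7], [340.2, 177.3]]
[[311.6 221.3]
 [321.  218.5]
 [313.2 214.7]]
```

Emit:
step_arm([
  [0,0,0,0,0,1.5,0],
  [0,0,0,0,0,3,0],
  [0,0,0,0,0,4.5,0],
  [0,0,0,0,0,6,0],
  [0,0,0,0,0,7.5,0],
  [0,0,0,0,0,9,0],
  [0,0,0,0,0,10.5,0],
  [0,0,0,0,0,12,0],
])

```text
time: 7.35
position: [0.6116, -0.0437, 0.083]
tool_rot: [-2.421, -2.002, -0.0]
ft_force: [-0.4, -0.0, -0.2]
grip_width: 0.005
```

Run:
```python
from h import *
stt(); snap(5,(285,180,355,250),8.5)
snap(5,(300,130,380,190),8.5,"top")
```

```text
t 7.35 p [611.59 -43.68  82.98] F [-0.4  -0.04 -0.15] w 0.4 yang -0.1892 zax [ 1.e-04  1.e-04 -1.e+00]
```

View pics/cscene5.png

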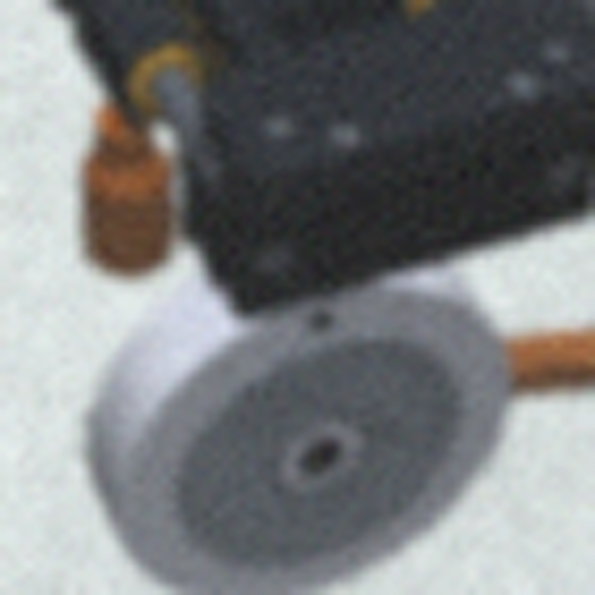

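Emit:
step_arm([
  [0,0,0,0,0,0.8,0],
  [0,0,0,0,0,1.6,0],
  [0,0,0,0,0,2.4,0],
  [0,0,0,0,0,3.2,0],
  [0,0,0,0,0,4,0],
  [0,0,0,0,0,4.8,0],
  [0,0,0,0,0,5.4,0],
  [0,0,0,0,0,6,0],
])

```text
time: 8.45
position: [0.6116, -0.0437, 0.0771]
tool_rot: [2.421, 2.002, 0.0]
ft_force: [-0.1, 0.6, 0.2]
grip_width: 0.004
```

Emit:
step_arm([
  [0,0,0,0,0,0.4,0],
  [0,0,0,0,0,0.8,0],
  [0,0,0,0,0,1.2,0],
  [0,0,0,0,0,1.6,0],
  [0,0,0,0,0,2,0],
  [0,0,0,0,0,2.4,0],
  [0,0,0,0,0,2.7,0],
  [0,0,0,0,0,3,0],
])

```text
time: 9.45
position: [0.6116, -0.0437, 0.0741]
tool_rot: [2.421, 2.002, 0.0]
ft_force: [-0.2, 0.7, 0.5]
grip_width: 0.003
```

Emit:
step_arm([
  [0,0,0,0,0,0.4,0],
  [0,0,0,0,0,0.8,0],
  [0,0,0,0,0,1.2,0],
  [0,0,0,0,0,1.6,0],
  [0,0,0,0,0,2,0],
  [0,0,0,0,0,2.4,0],
  [0,0,0,0,0,2.7,0],
  [0,0,0,0,0,3,0],
])

```text
time: 10.45
position: [0.6132, -0.0441, 0.0732]
tool_rot: [2.42, 2.0, 0.005]
ft_force: [-1.6, -1.1, 11.1]
grip_width: 0.008
```

Run:
```python
from h import *
stt(); snap(6,(285,180,355,250),8.5)
```

```text
t 10.45 p [613.22 -44.12  73.22] F [-1.56 -1.11 11.08] w 0.7 yang -0.1894 zax [ 3.7e-03  2.0e-04 -1.0e+00]
```

View pics/cscene6.png

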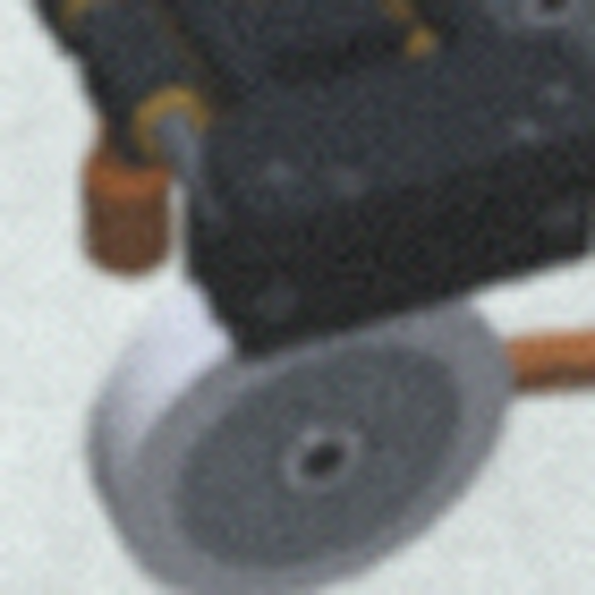

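Emit:
step_arm([
  [0,0,0,0,0,-0.6,0],
  [0,0,0,3,0,-0.6,0],
  [0,0,0,7,0,-0.6,0],
  [0,0,0,11,0,-0.6,0],
  [0,0,0,15,0,-0.6,0],
  [0,0,0,19,0,-0.6,0],
  [0,0,0,23,0,-0.6,0],
  [0,0,0,26,0,-0.6,0],
])

```text
time: 11.5
position: [0.6181, -0.018, 0.0738]
tool_rot: [2.42, 2.001, 0.005]
ft_force: [-0.8, 0.1, 8.9]
grip_width: 0.006
```

Run:
```python
from h import *
s=stt(); print(s["torque"]); im=snap(7,(285,180,355,250),8.5)
```

```text
t 11.5 p [618.14 -17.97  73.77] F [-0.83  0.08  8.93] w 0.5 yang -0.189 zax [ 3.6e-03  7.0e-04 -1.0e+00]
[-0.14449496  0.25690552 -0.04346411]
```

View pics/cscene7.png

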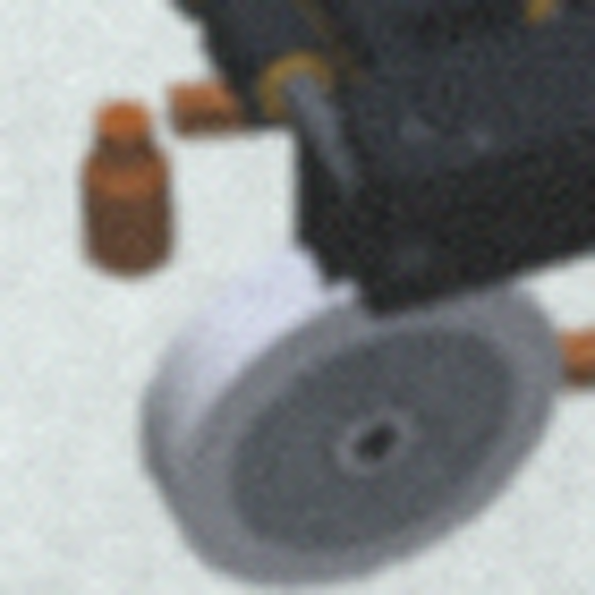

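```bash
cat >> h.py <<'E'
def hubpos(uv): 
    return onplane("scene",[uv],.05)[0]
def lap(im,box,thr=63,draw=None):
    x,e,el,uv=pad_pose(im,None,box,thr=thr)
    n=np.array([np.cos(x[2]),np.sin(x[2])]); c=x[:2]-.012*n
    print("lap c",(c*1000).round(1),"phi",round(-x[2],3),"r",round(x[3]*1000,1),"rms",round(e,2),"stand",(tostand(c)*1000).round(1),"relhead",round(-x[2]-PHI,3),"hub px",(np.array(el[0])/4).round(1)); return c,-x[2]
E
python3 - <<'E'
from h import *
im=cv2.imread("pics/scene7.png")[:,:,::-1].copy()
for t in(60,63): lap(im,(300,217,350,252),t)
print(hubpos([285+377/8.5-.4,180+440/8.5-.4]), hubpos([285+323/8.5-.4,180+458/8.5-.4]))
E
```

```text
lap c [616.6 -15.7] phi 0.198 r 31.6 rms 0.8 stand [-150.3   10. ] relhead 0.115 hub px [329.2 231.1]
lap c [616.9 -16.5] phi 0.199 r 33.1 rms 0.74 stand [-151.     9.6] relhead 0.116 hub px [328.9 231.3]
[ 0.62929338 -0.01877479  0.05      ] [ 0.62693134 -0.03235585  0.05      ]
```

Emit:
step_arm([
  [0,0,0,4,0,0,0],
  [0,0,0,9,0,0,0],
  [0,0,0,14,0,0,0],
  [0,0,0,19,0,0,0],
  [0,0,0,24,0,0,0],
  [0,0,0,28,0,0,0],
  [0,0,0,28,0,-3,0],
  [0,0,0,28,0,-8,0],
])

```text
time: 12.55
position: [0.6211, 0.0091, 0.0792]
tool_rot: [-2.421, -2.001, 0.002]
ft_force: [-0.4, -0.4, -0.9]
grip_width: 0.002
```

Run:
```python
from h import *
s=stt(); im=snap(8,(285,170,365,250),7.5)
```

```text
t 12.55 p [621.06   9.14  79.18] F [-0.37 -0.35 -0.85] w 0.2 yang -0.1893 zax [-1.4e-03 -3.0e-04 -1.0e+00]
```

View pics/cscene8.png

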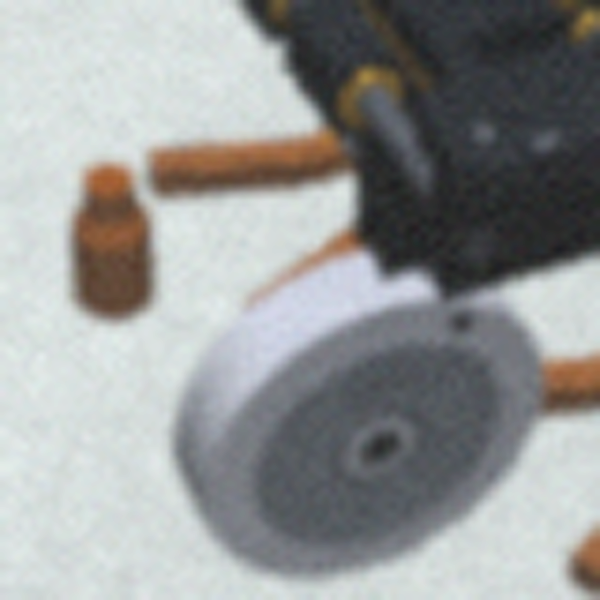

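Run:
```python
from h import *
im=cv2.imread("pics/scene8.png")[:,:,::-1].copy()
for t in(60,63): lap(im,(308,208,357,249),t)
u=[285+381/7.5-.4,170+446/7.5-.4]; hp=hubpos(u)
for f in (.19,): c=hp[:2]-.012*np.array([np.cos(f),-np.sin(f)]); print(c,tostand(c))
h=np.array([np.sin(.19),np.cos(.19)])
print(rel([*(c-.014*h),.0792],-.19))
```

```text
lap c [617.2  15.8] phi 0.533 r 23.4 rms 1.74 stand [-118.8   12. ] relhead 0.45 hub px [340.4 225.2]
lap c [618.8  -2.1] phi 0.19 r 33.3 rms 0.56 stand [-136.5    8.9] relhead 0.107 hub px [335.5 228.9]
[ 0.61960852 -0.00232533] [-0.13666643  0.00808904]
(array([0.  , 0.  , 0.03]), array([-25.5,   0.1,   0.9]))
```

Emit:
step_arm([
  [0,0,0,-14,0,0,0],
  [0,0,0,-26,0,1,0],
  [0,0,0,-26,0,5,0],
  [0,0,0,-26,0,7,0],
  [0,0,0,-26,0,7.8,0],
  [0,0,0,-22,0,7.8,0],
  [0,0,0,-17,0,7.8,0],
  [0,0,0,-12,0,7.8,0],
])

```text
time: 13.6
position: [0.6211, -0.0016, 0.0738]
tool_rot: [2.42, 2.002, 0.005]
ft_force: [-0.6, -0.9, 9.0]
grip_width: 0.004
```

Emit:
step_arm([
  [0,0,0,6,0,0,0],
  [0,0,0,13,0,0,0],
  [0,0,0,20,0,0,0],
  [0,0,0,27,0,0,0],
  [0,0,0,34,0,0,0],
  [0,0,0,40,0,0,0],
  [0,0,0,41,0,-3,0],
  [0,0,0,41,0,-8,0],
])

```text
time: 14.6
position: [0.6267, 0.0381, 0.0794]
tool_rot: [-2.42, -2.002, 0.002]
ft_force: [-0.4, 0.1, 0.4]
grip_width: 0.003
```

Run:
```python
from h import *
s=stt(); im=snap(9,(300,160,380,240),7.5)
lap(im,(310,200,370,247),63);lap(im,(310,200,370,247),61)
```

```text
t 14.6 p [626.66  38.08  79.42] F [-0.45  0.12  0.37] w 0.3 yang -0.1887 zax [-1.2e-03 -1.0e-04 -1.0e+00]
lap c [624.9  27.1] phi 0.196 r 33.3 rms 0.43 stand [-106.9    5.3] relhead 0.113 hub px [348.9 224.8]
lap c [624.6  27.4] phi 0.195 r 32.4 rms 0.46 stand [-106.7    5.6] relhead 0.112 hub px [349.  224.6]
```

View pics/cscene9.png

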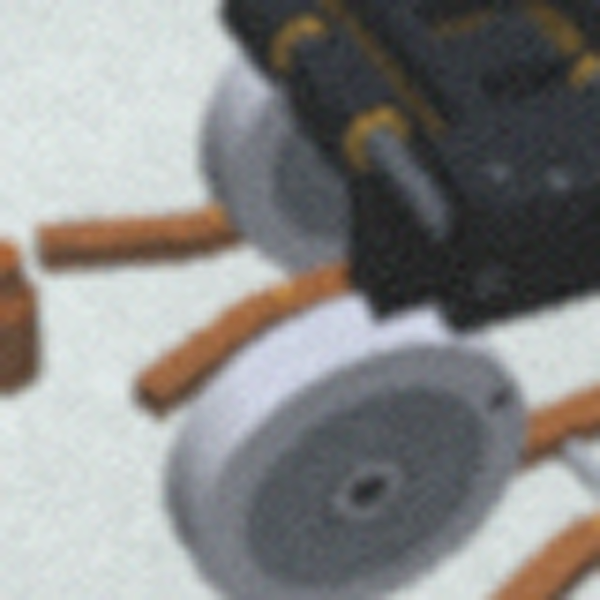

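Emit:
step_arm([
  [0,0,0,-12,0,0,0],
  [0,0,0,-23,0,1,0],
  [0,0,0,-23,0,5,0],
  [0,0,0,-23,0,7,0],
  [0,0,0,-23,0,8,0],
  [0,0,0,-19,0,8,0],
  [0,0,0,-14,0,8,0],
  [0,0,0,-9,0,8,0],
])

```text
time: 15.65
position: [0.6271, 0.0298, 0.0738]
tool_rot: [2.42, 2.002, 0.005]
ft_force: [-0.4, 0.1, 8.9]
grip_width: 0.005
```

Emit:
step_arm([
  [0,0,0,6,0,0,0],
  [0,0,0,12,0,0,0],
  [0,0,0,18,0,0,0],
  [0,0,0,23,0,0,0],
  [0,0,0,26,0,0,0],
  [0,0,0,26,0,-3,0],
  [0,0,0,26,0,-10,0],
  [0,0,0,26,0,-20,0],
])

```text
time: 16.65
position: [0.6299, 0.0544, 0.0919]
tool_rot: [-2.421, -2.001, 0.001]
ft_force: [0.1, -0.2, -0.2]
grip_width: 0.005
```

Run:
```python
from h import *
s=stt(); im=snap(10,(310,150,390,230),7.5)
lap(im,(320,190,380,247),63);lap(im,(320,190,380,247),65)
```

```text
t 16.65 p [629.93  54.37  91.85] F [ 0.14 -0.23 -0.15] w 0.4 yang -0.1894 zax [-1.e-03 -2.e-04 -1.e+00]
lap c [628.9  48.5] phi 0.199 r 33.4 rms 0.28 stand [-85.3   3. ] relhead 0.116 hub px [358.5 221.7]
lap c [629.   48.3] phi 0.199 r 34.1 rms 0.24 stand [-85.4   2.9] relhead 0.116 hub px [358.5 221.7]
```

View pics/cscene10.png

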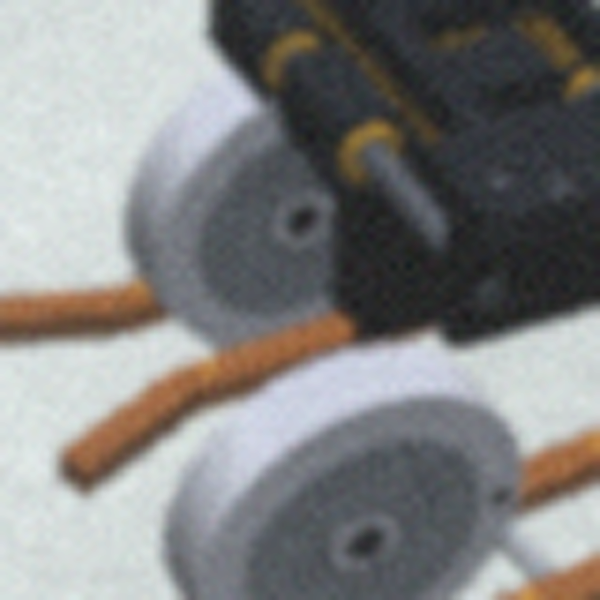

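Emit:
step_arm([
  [0,0,0,-6,0,0,45],
  [0,0,0,-6,0,0,45],
  [0,0,0,-6,0,0,45],
  [0,0,0,-6,0,4,45],
  [0,0,0,-6,0,10,45],
  [0,0,0,-6,0,14,45],
  [0,0,0,-6,0,16,45],
  [0,0,0,-6,0,16,45],
])

```text
time: 17.7
position: [0.6291, 0.0486, 0.0757]
tool_rot: [-2.421, -2.002, 0.0]
ft_force: [-0.3, 0.1, 0.8]
grip_width: 0.515
```

Run:
```python
from h import *
s=stt(); im=snap(11,(310,150,390,230),7.5)
```

```text
t 17.7 p [629.13  48.57  75.66] F [-0.33  0.09  0.82] w 44.8 yang -0.1892 zax [-3.e-04 -1.e-04 -1.e+00]
```

View pics/cscene11.png

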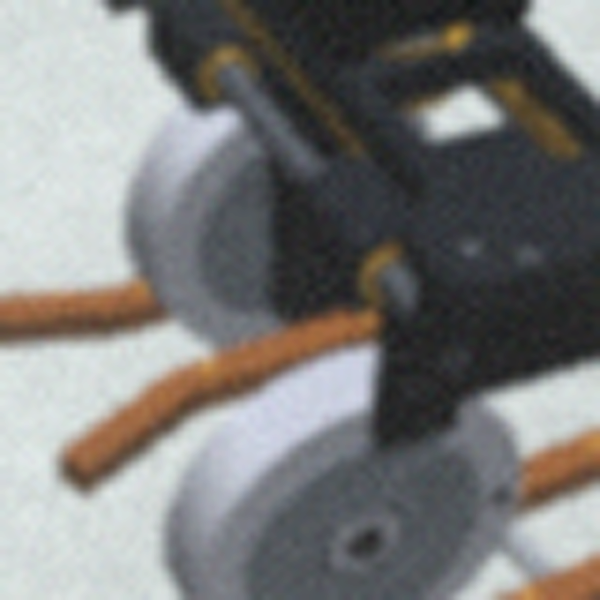

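Run:
```python
from h import *
p=np.array([.6291,.0486,0]); n=np.array([np.cos(.19),-np.sin(.19),0]); h=np.array([np.sin(.19),np.cos(.19),0])
for a in (.0225,.0375):
 for z in (.09,.1,.105,.11): print(a,z,proj('scene',[p+a*n+s*.0095*h+[0,0,z] for s in(-1,1)]).round(1).tolist())
```

```text
0.0225 0.09 [[358.2, 211.9], [366.9, 209.2]]
0.0225 0.1 [[358.6, 208.1], [367.4, 205.4]]
0.0225 0.105 [[358.8, 206.2], [367.6, 203.5]]
0.0225 0.11 [[359.0, 204.3], [367.8, 201.6]]
0.0375 0.09 [[361.9, 216.9], [370.7, 214.2]]
0.0375 0.1 [[362.4, 213.1], [371.2, 210.4]]
0.0375 0.105 [[362.6, 211.2], [371.5, 208.5]]
0.0375 0.11 [[362.8, 209.3], [371.7, 206.5]]
```

Emit:
step_arm([
  [0,0,0,0,0,4,45],
  [0,0,0,0,0,8,45],
  [0,0,0,0,0,11,45],
  [0,0,0,0,0,13,45],
  [0,0,0,0,0,13,34],
  [0,0,0,0,0,13,30],
  [0,0,0,0,0,13,28],
  [0,0,0,0,0,13,28],
], newtons=4)

```text
time: 18.75
position: [0.6293, 0.0486, 0.063]
tool_rot: [2.421, 2.002, 0.0]
ft_force: [-0.7, -0.9, -0.4]
grip_width: 0.328
```

Run:
```python
from h import *
s=stt(); im=snap(12,(310,150,390,230),7.5)
```

```text
t 18.75 p [629.31  48.61  62.98] F [-0.69 -0.9  -0.4 ] w 28.5 yang -0.1892 zax [ 2.e-04  1.e-04 -1.e+00]
```

View pics/cscene12.png

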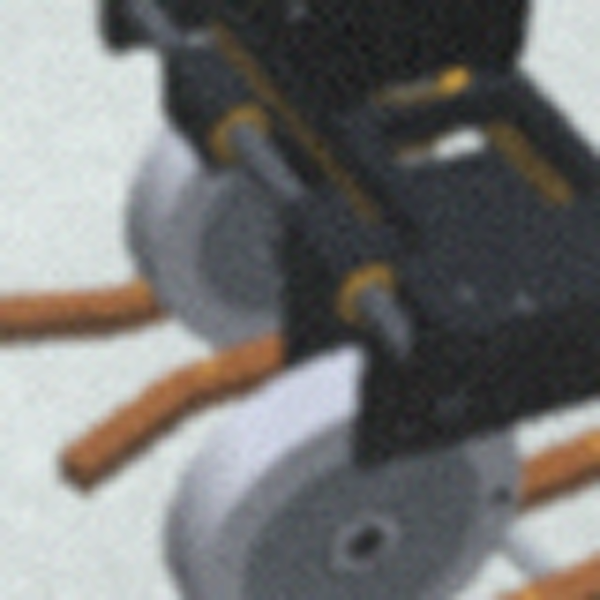

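Emit:
step_arm([
  [0,0,0,0,0,0,25],
  [0,0,0,0,0,0,20],
  [0,0,0,0,0,0,20],
  [0,0,0,0,0,0,20],
  [0,0,-1.2,0,0,0,20],
  [0,0,-2.5,0,0,0,20],
  [0,0,-3.8,0,0,0,20],
  [0,0,-4.6,0,0,0,20],
], newtons=4)

```text
time: 19.8
position: [0.6292, 0.0487, 0.0629]
tool_rot: [-2.338, -2.098, -0.0]
ft_force: [0.7, 0.1, -0.9]
grip_width: 0.254
```

Run:
```python
from h import *
s=stt(); im=snap(13,(310,150,390,230),7.5)
```

```text
t 19.8 p [629.22  48.65  62.86] F [ 0.68  0.11 -0.89] w 22.1 yang -0.1078 zax [-0.e+00  1.e-04 -1.e+00]
```

View pics/cscene13.png

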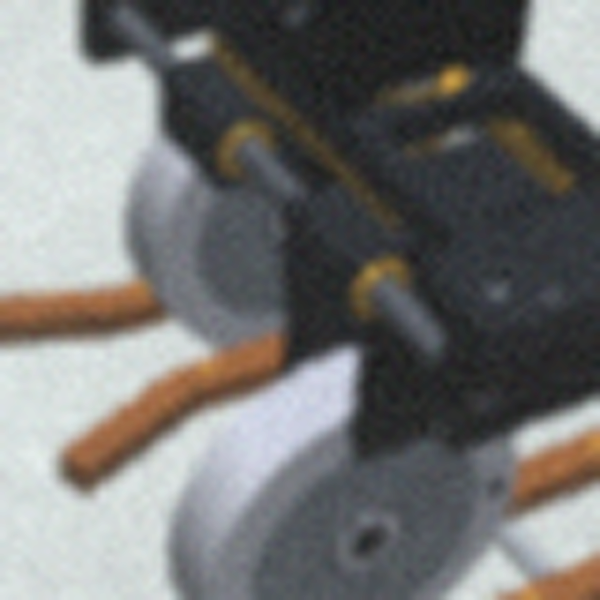

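Emit:
step_arm([
  [0,0,0,0,0,0,26],
  [0,0,0,0,0,0,34],
  [0,0,0,0,0,0,40],
  [0,0,0,0,0,0,40],
  [0,0,0,0,0,-8,40],
  [0,0,0,0,0,-20,40],
  [0,0,0,0,0,-30,20],
  [0,0,0,-8,0,-30,0],
], newtons=20)

```text
time: 20.85
position: [0.6294, 0.0414, 0.0944]
tool_rot: [2.337, 2.098, 0.004]
ft_force: [-0.6, 0.3, -0.1]
grip_width: 0.315
```

Run:
```python
from h import *
s=stt(); im=snap(14,(310,150,390,230),7.5)
for t in(61,63,65):lap(im,(325,190,385,247),t)
```

```text
t 20.85 p [629.38  41.38  94.39] F [-0.57  0.25 -0.08] w 27.4 yang -0.1074 zax [ 0.0026  0.001  -1.    ]
lap c [567.   47.9] phi 1.075 r 70.6 rms 14.34 stand [-91.   64.7] relhead 0.992 hub px [358.8 221.6]
lap c [628.8  48.1] phi 0.105 r 33.6 rms 0.25 stand [-85.7   3.1] relhead 0.022 hub px [358.8 221.6]
lap c [629.   48.1] phi 0.109 r 34.3 rms 0.22 stand [-85.7   2.9] relhead 0.026 hub px [358.8 221.6]
```

View pics/cscene14.png

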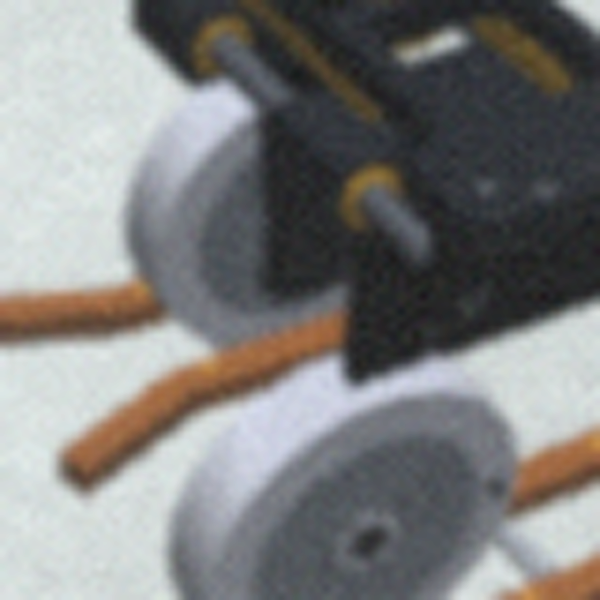

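Emit:
step_arm([
  [0,0,0,-3,0,4,0],
  [0,0,0,-3,0,10,0],
  [0,0,0,-3,0,16,0],
  [0,0,0,-3,0,19,0],
  [0,0,0,-3,0,21,0],
  [0,0,0,0,0,21,0],
  [0,0,0,5,0,21,0],
  [0,0,0,10,0,21,0],
])

```text
time: 21.9
position: [0.631, 0.051, 0.0738]
tool_rot: [2.338, 2.096, 0.005]
ft_force: [-1.9, -0.4, 8.7]
grip_width: 0.004
```

Emit:
step_arm([
  [0,0,0,6,0,0,0],
  [0,0,0,12,0,0,0],
  [0,0,0,18,0,0,0],
  [0,0,0,24,0,0,0],
  [0,0,0,29,0,0,0],
  [0,0,0,29,0,-3,0],
  [0,0,0,29,0,-8,0],
  [0,0,0,14,0,-8,0],
])

```text
time: 22.9
position: [0.6311, 0.0654, 0.0799]
tool_rot: [-2.336, -2.1, -0.001]
ft_force: [0.6, -0.3, -0.1]
grip_width: 0.002
```

Run:
```python
from h import *
s=stt(); im=snap(15,(320,145,400,225),7.5)
for t in(61,63,65):lap(im,(335,185,395,240),t)
```

```text
t 22.9 p [631.08  65.35  79.95] F [ 0.61 -0.26 -0.14] w 0.2 yang -0.1065 zax [ 3.e-04  6.e-04 -1.e+00]
lap c [564.4  71.3] phi 1.101 r 74.6 rms 14.2 stand [-67.9  69.3] relhead 1.018 hub px [368. 218.]
lap c [571.1  70.6] phi 1.085 r 69.8 rms 14.66 stand [-68.   62.5] relhead 1.002 hub px [367.9 218.1]
lap c [631.7  70.4] phi 0.129 r 34.5 rms 0.36 stand [-63.2   2.1] relhead 0.046 hub px [368.1 218.1]
```

View pics/cscene15.png

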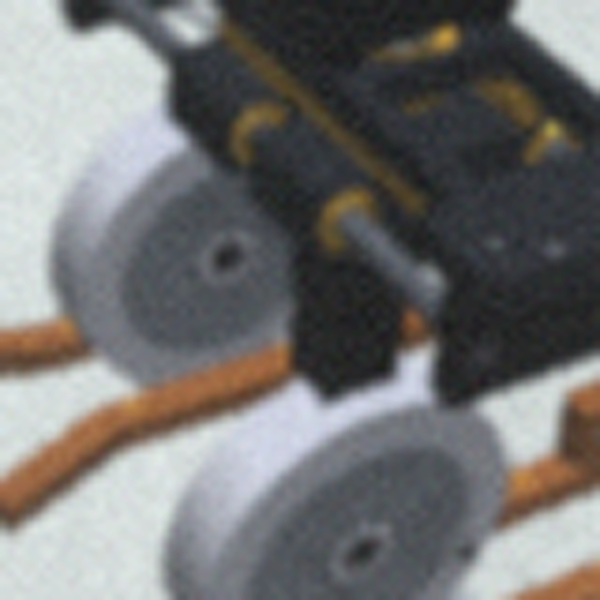

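Emit:
step_arm([
  [0,0,0,-5,0,2,0],
  [0,0,0,-5,0,5,0],
  [0,0,0,-5,0,7,0],
  [0,0,0,-5,0,8,0],
  [0,0,0,-3,0,8,0],
  [0,0,0,2,0,8,0],
  [0,0,0,7,0,8,0],
  [0,0,0,12,0,8,0],
])

```text
time: 23.95
position: [0.6338, 0.0774, 0.0738]
tool_rot: [2.337, 2.097, 0.005]
ft_force: [-1.0, 0.2, 8.1]
grip_width: 0.005
```

Emit:
step_arm([
  [0,0,0,5,0,0,0],
  [0,0,0,10,0,0,0],
  [0,0,0,15,0,0,0],
  [0,0,0,19,0,0,0],
  [0,0,0,20,0,0,0],
  [0,0,0,20,0,-3,0],
  [0,0,0,20,0,-8,0],
  [0,0,0,5,0,-8,0],
])

```text
time: 24.95
position: [0.6328, 0.0827, 0.0799]
tool_rot: [-2.336, -2.1, -0.001]
ft_force: [-1.4, -0.8, 0.8]
grip_width: 0.005
```

Run:
```python
from h import *
s=stt(); im=snap(16,(330,140,410,220),7.5)
for t in(61,63,65):lap(im,(345,190,405,235),t)
```

```text
t 24.95 p [632.85  82.68  79.87] F [-1.42 -0.78  0.84] w 0.4 yang -0.1061 zax [ 2.e-04  7.e-04 -1.e+00]
lap c [634.1  89.8] phi 0.137 r 33.4 rms 0.2 stand [-43.6   1.2] relhead 0.054 hub px [376.1 215.1]
lap c [634.6  89.8] phi 0.156 r 34.3 rms 0.18 stand [-43.6   0.7] relhead 0.073 hub px [376.2 215.2]
lap c [634.6  89.5] phi 0.15 r 34.9 rms 0.24 stand [-43.9   0.7] relhead 0.067 hub px [376.1 215.3]
```

View pics/cscene16.png

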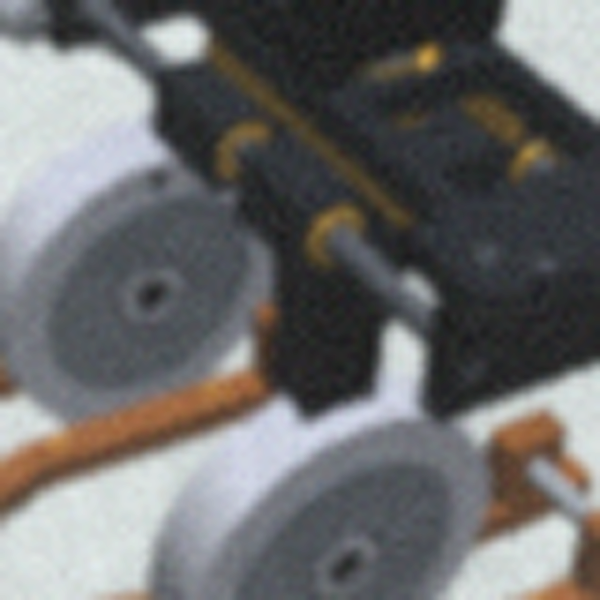

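```bash
python3 -c "
from h import *
stt(); print(rel([.6343,.0897,.0799],-.145))"
```

```text
t 25.0 p [632.49  77.82  79.83] F [-0.43 -2.92  0.13] w 0.1 yang -0.1107 zax [-3.e-04 -2.e-03 -1.e+00]
(array([-0.  ,  0.12,  1.97]), array([12. ,  0.5, -0.1]))
```

Emit:
step_arm([
  [0,0,1,4,0.3,-4,40],
  [0,0,2.1,8.3,0.5,-10,40],
  [0,0,2.1,8.3,0.5,-10,40],
  [0,0,2.1,8.3,0.5,-10,40],
  [0,0,2.1,8.3,0.5,-6,40],
  [0,0,2.1,8.3,0.5,-1,40],
  [0,0,2.1,8.3,0.5,2,40],
  [0,0,2.1,8.3,0.5,2,40],
])

```text
time: 26.0
position: [0.6339, 0.0895, 0.0774]
tool_rot: [-2.377, -2.054, 0.001]
ft_force: [0.2, 0.1, 0.4]
grip_width: 0.457
```

Run:
```python
from h import *
s=stt(); im=snap(17,(330,140,410,220),7.5)
```

```text
t 26.0 p [633.89  89.5   77.35] F [0.18 0.07 0.45] w 39.8 yang -0.1457 zax [-8.e-04 -2.e-04 -1.e+00]
```

View pics/cscene17.png

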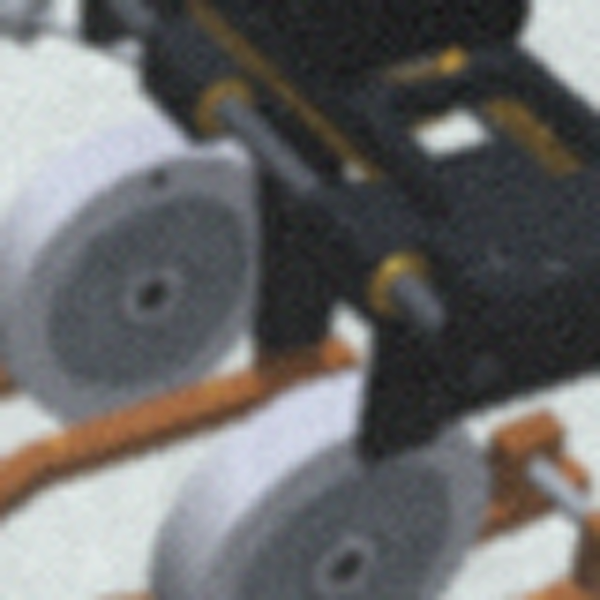

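Emit:
step_arm([
  [0,0,0,0,0,4,40],
  [0,0,0,0,0,8,40],
  [0,0,0,0,0,12,40],
  [0,0,0,0,0,15,40],
  [0,0,0,0,0,15,32],
  [0,0,0,0,0,15,27],
  [0,0,0,0,0,15,23],
  [0,0,0,0,0,15,20],
], newtons=4)

```text
time: 27.05
position: [0.6343, 0.0897, 0.063]
tool_rot: [-2.377, -2.054, -0.0]
ft_force: [-0.1, 0.4, 0.7]
grip_width: 0.254
```

Emit:
step_arm([
  [0,0,0,0,0,0,20],
  [0,0,-1,0,0,0,20],
  [0,0,-2.1,0,0,0,20],
  [0,0,-3.2,0,0,0,20],
  [0,0,-4.3,0,0,0,20],
  [0,0,-4.3,0,0,0,20],
  [0,0,-4.3,0,0,0,24],
  [0,0,-4.3,0,0,0,32],
])

```text
time: 28.05
position: [0.6341, 0.0895, 0.0626]
tool_rot: [2.298, 2.142, -0.0]
ft_force: [0.6, -0.2, 0.3]
grip_width: 0.319
```

Emit:
step_arm([
  [0,0,0,0,0,0,40],
  [0,0,0,0,0,0,40],
  [0,0,0,0,0,-5,40],
  [0,0,0,0,0,-15,40],
  [0,0,0,0,0,-25,25],
  [0,0,0,-6,0,-25,0],
  [0,0,0,-12,0,-25,0],
  [0,0,0,-12,0,-25,0],
], newtons=20)

```text
time: 29.05
position: [0.6331, 0.0763, 0.0875]
tool_rot: [-2.3, -2.14, 0.001]
ft_force: [0.0, 0.4, -0.3]
grip_width: 0.088
```

Run:
```python
from h import *
s=stt(); im=snap(18,(330,140,410,220),7.5)
for t in(61,63,65):lap(im,(345,190,405,235),t)
stt()
```

```text
t 29.05 p [633.05  76.33  87.55] F [ 0.    0.37 -0.27] w 7.6 yang -0.0721 zax [-6.e-04 -5.e-04 -1.e+00]
lap c [565.4  89.7] phi 1.106 r 76.2 rms 13.9 stand [-49.4  69.8] relhead 1.023 hub px [376. 215.]
lap c [570.  90.] phi 1.1 r 73.0 rms 14.39 stand [-48.8  65.2] relhead 1.017 hub px [376.1 215.1]
lap c [634.3  88.9] phi 0.096 r 34.9 rms 0.37 stand [-44.5   1. ] relhead 0.013 hub px [376.  215.2]
t 29.1 p [633.1   76.96  87.54] F [0.26 0.34 0.63] w 5.0 yang -0.0715 zax [-6.e-04 -1.e-04 -1.e+00]
```

View pics/cscene18.png

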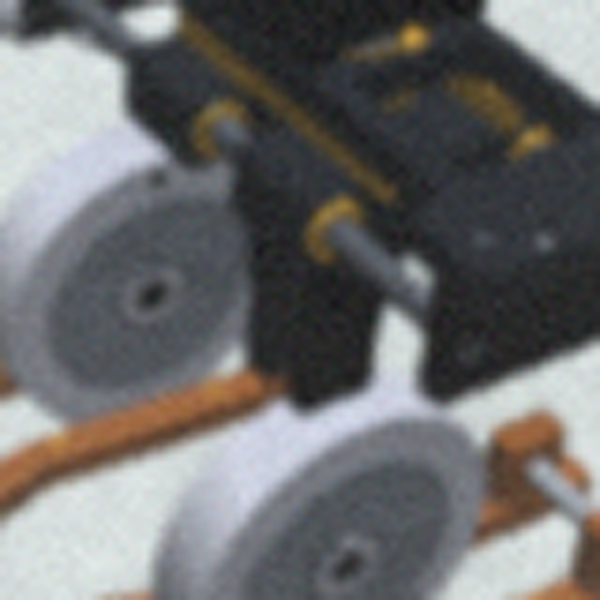

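Emit:
step_arm([
  [0,0,0,-2,0,4,0],
  [0,0,0,-2,0,9,0],
  [0,0,0,-2,0,13,0],
  [0,0,0,-2,0,15,0],
  [0,0,0,-2,0,16.4,0],
  [0,0,0,-1,0,16.4,0],
  [0,0,0,0,0,16.4,0],
  [0,0,0,1,0,16.4,0],
])

```text
time: 30.1
position: [0.6351, 0.0789, 0.0736]
tool_rot: [2.297, 2.141, 0.005]
ft_force: [-0.6, -0.7, 8.3]
grip_width: 0.011
```

Run:
```python
from h import *
s=stt(); im=snap(19,(330,140,410,220),7.5)
for t in(61,63,65):lap(im,(345,190,405,235),t)
stt()
```

```text
t 30.1 p [635.06  78.85  73.6 ] F [-0.62 -0.7   8.34] w 0.9 yang -0.0705 zax [ 0.0035  0.001  -1.    ]
lap c [569.5  92.8] phi 1.114 r 74.1 rms 14.15 stand [-46.   65.9] relhead 1.031 hub px [377.1 215.2]
lap c [571.7  91.9] phi 1.105 r 72.7 rms 14.47 stand [-46.7  63.7] relhead 1.022 hub px [377.  215.2]
lap c [568.7  91.3] phi 1.105 r 75.4 rms 14.68 stand [-47.5  66.6] relhead 1.022 hub px [377.  215.2]
t 30.15 p [635.1   79.    73.62] F [-1.09 -0.13  8.4 ] w 0.7 yang -0.0703 zax [ 0.0036  0.001  -1.    ]
```

Emit:
step_arm([
  [0,0,0,2,0,0.5,0],
  [0,0,0,7,0,-0.5,0],
  [0,0,0,12.5,0,-1.5,0],
  [0,0,0,18,0,-2.4,0],
  [0,0,0,23.5,0,-3.2,0],
  [0,0,0,29,0,-3.8,0],
  [0,0,0,34,0,-4.2,0],
  [0,0,0,39,0,-4.6,0],
])

```text
time: 31.15
position: [0.6381, 0.1175, 0.0785]
tool_rot: [2.297, 2.14, 0.005]
ft_force: [-1.2, -0.5, 9.0]
grip_width: 0.005
```

Run:
```python
from h import *
s=stt(); im=snap(20,(335,140,415,220),7.5)
for t in(61,65):lap(im,(350,190,410,235),t)
stt()
```

```text
t 31.15 p [638.05 117.48  78.47] F [-1.19 -0.47  8.95] w 0.4 yang -0.0707 zax [ 4.e-03  6.e-04 -1.e+00]
lap c [562.7 113.8] phi 1.118 r 78.8 rms 14.02 stand [-25.6  74.4] relhead 1.035 hub px [384.6 210.6]
lap c [564.8 112.5] phi 1.107 r 77.8 rms 14.62 stand [-26.8  72.2] relhead 1.024 hub px [384.5 210.7]
t 31.2 p [638.06 118.72  78.49] F [-0.79  0.39  8.74] w 0.4 yang -0.0697 zax [ 0.004   0.0015 -1.    ]
```

View pics/cscene20.png

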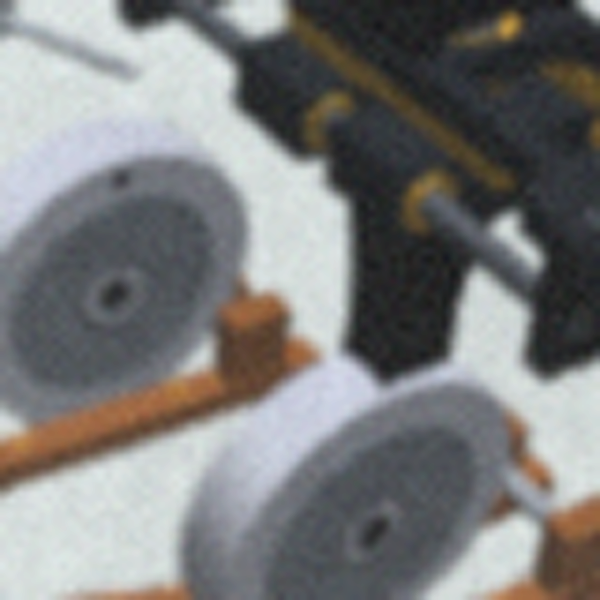

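Emit:
step_arm([
  [0,0,0,4,0,-0.3,0],
  [0,0,0,8,0,-0.3,0],
  [0,0,0,12,0,-0.2,0],
  [0,0,0,16,0,0.0,0],
  [0,0,0,19,0,0.0,0],
  [0,0,0,20,0,-3,0],
  [0,0,0,20,0,-10,0],
  [0,0,0,20,0,-20,0],
])

```text
time: 32.2
position: [0.6373, 0.137, 0.0962]
tool_rot: [-2.299, -2.141, 0.001]
ft_force: [-0.2, -0.6, -0.6]
grip_width: 0.005
```

Run:
```python
from h import *
s=stt(); im=snap(21,(340,130,420,210),7.5)
for t in(61,65):lap(im,(355,180,415,235),t)
stt()
```

```text
t 32.2 p [637.29 137.04  96.17] F [-0.23 -0.61 -0.61] w 0.5 yang -0.0709 zax [-8.e-04 -5.e-04 -1.e+00]
lap c [552.6 139.6] phi 1.151 r 87.7 rms 13.06 stand [-0.8 86.6] relhead 1.068 hub px [393.1 207. ]
lap c [556.2 135.8] phi 1.134 r 86.5 rms 13.95 stand [-4.3 82.7] relhead 1.051 hub px [393.  207.3]
t 32.25 p [638.48 137.27  98.1 ] F [ 0.08 -0.17  1.12] w 0.8 yang -0.071 zax [ 2.e-03  5.e-04 -1.e+00]
```

View pics/cscene21.png

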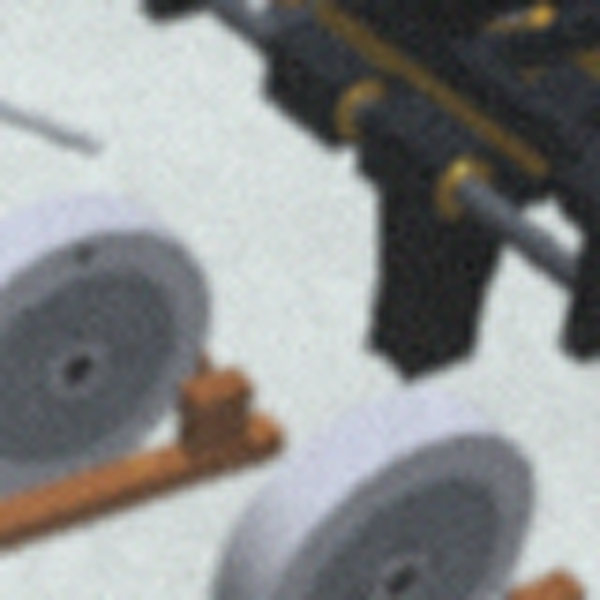

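Emit:
step_arm([
  [0,0,0,0,0,-10,0],
  [0,0,0,0,0,-20,0],
  [0,0,0,0,0,-32,0],
  [0,0,0,0,-10,-45,0],
  [0,0,0,0,-30,-60,0],
  [0,0,0,0,-50,-75,0],
  [0,0,0,0,-70,-85,0],
  [0,0,0,0,-80,-90,0],
])

```text
time: 33.25
position: [0.5569, 0.1435, 0.1873]
tool_rot: [-2.297, -2.142, -0.003]
ft_force: [0.7, 0.0, 0.2]
grip_width: 0.003
```

Run:
```python
from h import *
s=stt(); im=snap(22,(320,150,420,250),6)
for t in(61,63,65):
    x,e,el,uv=pad_pose(im,None,(365,185,415,235),thr=t)
    print(t,x.round(4),e,np.array(el[0])/4)
```

```text
t 33.25 p [556.92 143.47 187.34] F [0.73 0.05 0.2 ] w 0.3 yang -0.0699 zax [ 9.0e-04  1.4e-03 -1.0e+00]
61 [ 0.5574  0.1267 -1.1452  0.0885] 13.326062488556165 [392.93026733 207.24185181]
63 [ 0.5596  0.1226 -1.1277  0.0888] 13.89061540163979 [392.86785889 207.57743835]
65 [ 0.5618  0.1215 -1.121   0.0875] 14.301381709545392 [392.81097412 207.61439514]
```

View pics/cscene22.png

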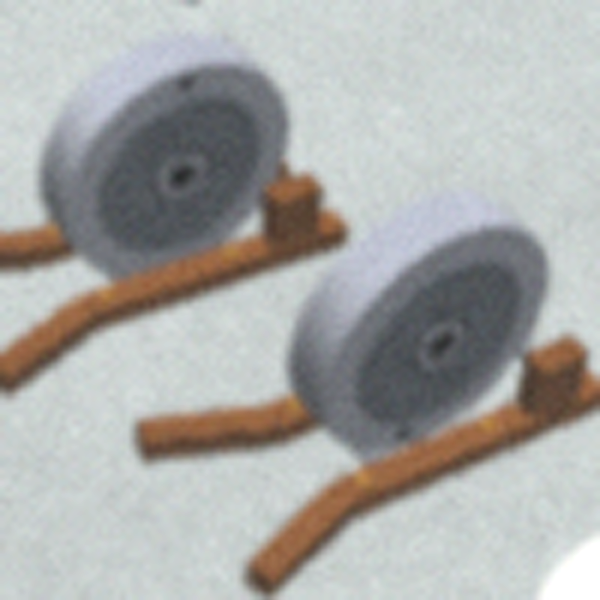

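Run:
```python
from h import *
im=cv2.imread("pics/scene22.png")[:,:,::-1].copy()
src=open('h.py').read().replace("0.05+off*0","0.052").replace("[0.62,0.0,0.0,r]","[*x0,-.1,r]").replace("def pad_pose(","def pp(")
for x0,box,tag in (([.65,.13],(365,185,415,235),"lap"),([.52,.12],(325,155,372,200),"spare")):
    g={"x0":x0}; exec(src,g)
    for t in(63,66):
        x,e,el,uv=g["pp"](im,None,box,thr=t); n=np.array([np.cos(x[2]),np.sin(x[2])]); c=x[:2]-.012*n
        print(tag,t,x.round(4),round(e,2),np.array(el[0])/4,"c",c.round(4),"stand",tostand(c).round(4),"rel",round(-x[2]-PHI,3))
u=[320+441/6-.4,150+344/6-.4]; hp=onplane("scene",[u],.052)[0]; print(hp, tostand(hp[:2]-.012*np.array([np.cos(.09),-np.sin(.09)])))
```

```text
Traceback (most recent call last):
TypeError: Value after * must be an iterable, not int
```

Run:
```python
from h import *
im=cv2.imread("pics/scene22.png")[:,:,::-1].copy()
src=open('h.py').read().replace("0.05+off*0","0.052").replace("[0.62,0.0,0.0,r]","[*INIT,-.1,r]").replace("def pad_pose(","def pp(")
for x0,box,tag in (([.65,.13],(365,185,415,235),"lap"),([.52,.12],(325,155,372,200),"spare")):
    g={"INIT":x0}; exec(src,g)
    for t in(63,66):
        x,e,el,uv=g["pp"](im,None,box,thr=t); n=np.array([np.cos(x[2]),np.sin(x[2])]); c=x[:2]-.012*n
        print(tag,t,x.round(4),round(e,2),np.array(el[0])/4,"c",c.round(4),"stand",tostand(c).round(4),"rel",round(-x[2]-PHI,3))
u=[320+441/6-.4,150+344/6-.4]; hp=onplane("scene",[u],.052)[0]; print(hp, tostand(hp[:2]-.012*np.array([np.cos(.09),-np.sin(.09)])))
```

```text
lap 63 [ 0.6501  0.1307 -0.0464  0.0353] 0.23 [392.86785889 207.57743835] c [0.6381 0.1313] stand [-0.002   0.0007] rel -0.037
lap 66 [ 0.6503  0.1305 -0.0485  0.0366] 0.16 [392.81988525 207.64733887] c [0.6383 0.131 ] stand [-0.0022  0.0005] rel -0.034
spare 63 [ 0.5231  0.1152 -0.1177  0.0344] 0.18 [349.93240356 178.91021729] c [0.5112 0.1166] stand [-0.0272  0.126 ] rel 0.035
spare 66 [ 0.5233  0.115  -0.1286  0.0355] 0.11 [349.8868103  178.94654846] c [0.5114 0.1165] stand [-0.0272  0.1258] rel 0.046
[0.64943468 0.13260613 0.052     ] [0.00035726 0.00155171]
```

Emit:
step_arm([
  [0,0,0,-30,0,0,0],
  [0,0,0,-70,0,0,0],
  [0,0,0,-110,0,0,0],
  [0,0,0,-150,0,0,0],
  [0,0,0,-190,0,0,0],
  [0,0,0,-230,0,0,0],
  [0,0,0,-260,0,0,0],
  [0,0,0,-270,0,0,0],
])

```text
time: 34.3
position: [0.5384, -0.1287, 0.186]
tool_rot: [2.302, 2.137, -0.001]
ft_force: [0.9, 0.6, 0.9]
grip_width: 0.006
```

Run:
```python
from h import *
stt(); im=snap(23,(320,150,420,250),6); snap(23,(250,130,390,235),5.6,"top")
a=cv2.imread("pics/scene22.png").astype(int)[180:250,360:420];b=cv2.imread("pics/scene23.png").astype(int)[180:250,360:420]; print(abs(a-b).mean(),abs(a-b).max())
```

```text
t 34.3 p [ 538.36 -128.68  186.04] F [0.95 0.61 0.89] w 0.5 yang -0.0743 zax [-1.e-04 -7.e-04 -1.e+00]
2.4862698412698414 12
```

View pics/ctop23.png

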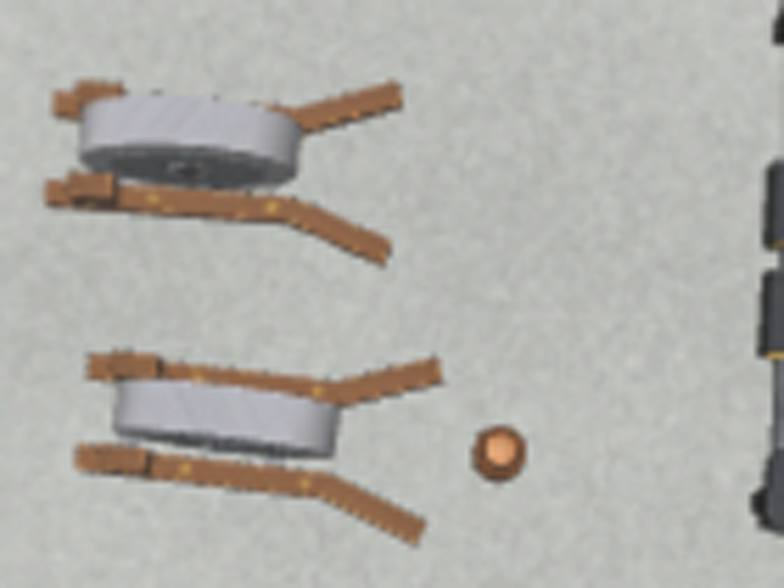

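View pics/cscene23.png

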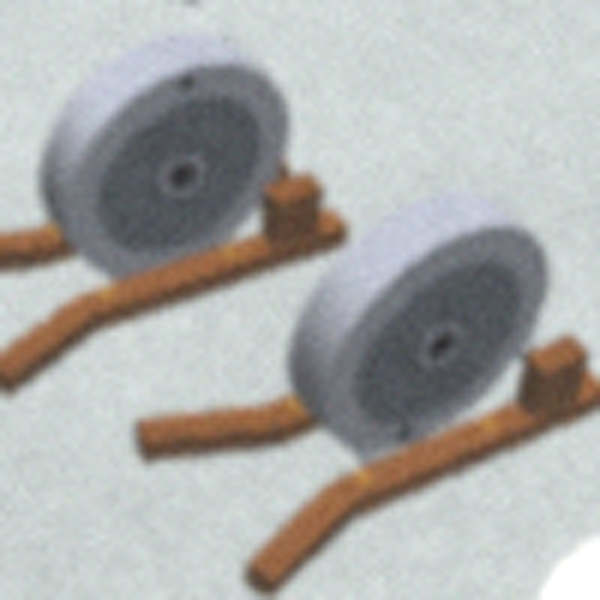

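Run:
```python
from h import *
im=cv2.imread("pics/scene23.png")[:,:,::-1].copy()
for box,i in (((365,185,415,235),[.65,.13]),((325,155,372,200),[.52,.12])):
    _,_,el,uv=pad_pose(im,None,box,thr=65); o,d=ray("scene",uv)
    def f(p):
        cx,cy,yaw,t,r=p; n=np.array([np.cos(yaw)*np.cos(t),np.sin(yaw)*np.cos(t),np.sin(t)]); c=np.array([cx,cy,.052])
        X=o+d*(((c-o)@n)/(d@n))[:,None]-c; return (np.linalg.norm(X,axis=1)-r)*1000
    s=least_squares(f,[*i,-.1,0,.036]); print(s.x.round(4),np.sqrt((s.fun**2).mean()))
```

```text
[ 0.6505  0.1306 -0.0529  0.0055  0.0358] 0.003298734676656167
[ 0.5233  0.115  -0.1254 -0.0106  0.035 ] 0.0007400727612272248
```

```bash
python3 -c "
from bench import ctrl
print(ctrl.close_job())"
```

```text
the job is handed in; nothing more can be done
None
```

The disc is sitting upright in the empty stand and the job is handed in, at about 34 s of the 72 s allowed. `close_job` gave no verdict.

**What I did:** I rolled the disc on its rim with the shut fingertips on top, lifting and moving back between strokes. The wrist sensor read 8–9 N at the end of each stroke call, and 11.1 N at first contact. Twice I turned the disc on the spot, with a 4 N grip on the bare rim. One last stroke took it over the front bar, then I backed the arm away.

**Last checks:**

| Check | Result |
|---|---|
| Along the stand (limit 5 mm) | −2.2 to +0.4 mm, depending on the estimate |
| Across the stand (limit 7 mm) | 0.5 to 1.6 mm |
| Lean (limit 0.1 rad) | about 0.005 rad |
| Out of line with the stand (limit 0.15 rad) | about 0.03–0.04 rad |
| Motion | two pictures one second apart show only image noise at the disc |
| Robot contact | none; the arm was about 0.28 m away from the disc |

From above, the disc sits at the same place along its stand as the other disc does in its own. That other disc and the oiler showed no visible movement in the close-up pictures. I did not check the other bench items again at the end, but the arm did not go near them while low.

**What disagreed or was not measured:**
- **Fingertip height:** the fingertips touched the disc's top at a TCP reading of about 73.5 mm, not the expected 100 mm. The pictures showed the same 26–30 mm offset, so I worked from the measured contact height.
- **Seated height:** I did not measure it separately. I took 52 mm as given because the position matched the seat.
- **Heading on the way in:** it drifted by about 0.04 rad on the way to the bar, so I made the second turn just before the bar.

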